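# Put the trail map holder back in the crowded boot-care rack

### The arm

A 6-joint arm with a two-finger parallel gripper is mounted at the origin on the work surface. World frame = base frame: x ahead of the robot, y to its left, z up, the work surface at z = 0. Lengths are in m, angles in rad, forces in N, time in s.
With the tool pointing down it reaches from about 0.25 to 0.8 m from the base axis. Payload 8.5 kg.
Tool frame: the origin (TCP) lies at the very end of the fingers, on their centre line; the grasp point (between the pads) lies r.grip_point_offset behind it (r.grip_point_offset is the distance from the TCP to the grasp point, in m); z points along the fingers, x is the direction in which the jaws open and shut, and the axes are right-handed (so a half turn about z gives the same grasp; the last joint's range is limited). The gripper opens to 85 mm and grips with 20 to 120 N. Pads are 22 mm wide; open, the fingers measure 114 mm over their backs; the gripper's body (76 mm by 85 mm) begins 54 mm behind the grasp point. The pads swing forward as they close: fully open they stand 13 mm farther back than shut.
Start: joints at [-1.336, 0.238, -0.013, 1.319, 0, 1.571], TCP at [0.122, -0.511, 0.231] pointing down, gripper open.
Joint ranges: [-2.66, 2.66], [-1.03, 1.9], [-1.14, 1.46], [-1.82, 2.27], [-1.45, 1.34], [-3.14, 3.14]. Speed limits (rad/s): [2.22, 2.22, 2.79, 3.14, 3.14, 3.14].

### API

Orientations are given as a rotation vector (axis times angle).
In Python, from rig import r gives the robot as it stands.
- The arm moves only by the tool arm_command, never from a script. Its argument "moves" is a list of rows, each a list of 7 numbers: the shift along the tool's x, y, z in m, then the turn, a rotation vector about the tool's x, y, z in degrees, then the opening, from 0 (shut) to 1 (fully open). A call has exactly 5 rows; each row shifts and turns the commanded pose from where the row before left it, along the tool's axes as they then stand; what a row does not reach is not made up. A row lasts 1/12 s, in which the tool goes at most 41.7 mm and 7.16 degrees, less where a joint would pass 70% of its speed; a pose out of reach is approached as far as the arm can. A call with a gripper value outside its range is refused whole. The fingers move at their own pace and stop on an object; "newtons" is the grip in N (left out, the last holds). Time passes only in rows, so rows that do not move let the fingers close, or fill a call up. It gives the time, the measured TCP pose, the force and the opening at its end, in the units of the state.
- r.observe(): the state, without advancing time (a new reading comes with each control period).
- r.read_camera(name): name is "side" or "top"; returns the picture (400x640x3 uint8, red, green, blue); there is no depth.
- r.calibration(name): a dict with "vertical_fov" (degrees; the focal length in pixels is half the picture's height over the tangent of half this angle, whatever the lens; pixels are square), "cx", "cy" (the principal point, pixels), "R" (3x3) and "t" (3): a world point X has camera coordinates R X + t. Camera axes: x right, y down, z forward; pixel columns grow to the right and rows downward; lengths in m; the calibration is good to about 2 mm. A picture is of the moment at which its call begins. calibration takes no time and is no camera call.
- r.job_done(): hands the job in, once; it reports no verdict.
The state is a dict: "clock": time; "joint_positions": joint angles; "qvel": joint speeds; "joint_torque": joint torques, N m; "ee_pos": TCP position; "ee_rot": TCP orientation; "ft_force": force on the tool from outside, world axes, zero at the start; "moment": the same for the moment, N m; "gripper_width": finger opening in m.
Only numpy, scipy, OpenCV 4.12 (cv2) and the standard library are available. Lean on these libraries where they do the work, as an engineer would, in place of code of your own. Each camera call takes 0.05 s, during which the arm holds its last target.

### The job

Pull the steel map holder up out of the spring clip and stand it upright in the birch rack between the wax box and the boot scraper, resting fully down on the rack's floor. The rack is crowded, so gently nudge its contents aside: no ramming, and the wax box, scraper and brush must all stay standing in the rack. Leave the mug, bottle opener and tent peg alone.

Things in the scene. Friction and masses are not known exactly. Their poses are not given: they have to be found in the camera images.
- holder_mid (a point): folded steel trail map holder, a stiff flat plate 84 (x) x 16 (y, thickness) x 165 mm (z, height), 0.3 kg, same front and back; point at its centre, half-way up (82.5 mm above its lower edge); z up. Its lower edge is blunt: full 16 mm thickness down to the bottom, the two corners rounded to 3 mm. Starts upright, gripped in the spring clip on its two flat faces.
- clip: spring clip, fixed, steel base 110 (x) x 100 (y) x 12 mm; origin at the centre of its underside on the shelf, z up. The holder's lower edge rests on top of the base (12 mm up), with its thickness along the clip's y. Two jaws, reaching at most 85 mm above the shelf, hold it with a spring force of about 6 N; pull it straight up out of them.
- rack: open birch rack, fixed; origin at the centre of its underside on the shelf. Inside 100 (x) x 118 mm (y); floor 10 mm thick; end walls (at +-y) 8 mm thick, 75 mm high; slatted sides 71 mm high. Lined up from its +y end: wax box, scraper, brush, all loose, gaps adding up to 32 mm. The gap for the holder is only 2 to 6 mm: a flat edge jams on the tops; one long corner, entered tilted, parts them.
- waxbox_mid (a point): green plastic wax box standing loose in the rack, 84 (x) x 34 (y) x 96 mm (z), upper edges along x rounded to 6 mm radius, and on top a black twist cap 18 mm across, set 5 mm off centre towards +y, that reaches 109 mm above its underside; point at the centre of the box, 48 mm above its underside. About 0.25 kg, tips and slides easily. Its axes are roughly those of the rack.
- scraper_mid (a point): boot scraper standing loose in the rack, steel-clad block with a black rubber tip upward, 84 (x) x 26 (y) x 96 mm (z), upper edges along x rounded to 6 mm radius; point at its centre, 48 mm above its underside. About 0.25 kg. Stands 2 to 6 mm from the wax box, on the wax box's -y side.
- brush_mid (a point): wooden boot brush standing loose in the rack, 84 (x) x 26 (y) x 92 mm (z), upper edges rounded to 6 mm radius; point at its centre, 46 mm above its underside. About 0.2 kg. Stands on the scraper's -y side.
- mug: bystander: blue ceramic mug, 80 mm across, 90 mm high; origin at the centre of its underside
- opener: bystander: flat steel bottle opener 130 mm long (along its x), 40 mm wide, 5 mm thick; origin at the middle of its underside
- peg: bystander: aluminium tent peg 178 mm long (along its x), 8 mm thick, hooked at one end; origin at the middle of its underside
- holder: the same map holder, origin at the middle of its lower edge, 82.5 mm below holder_mid
Mind the look-alikes: they are no part of the job. Of the things that look like the holder, the larger one is meant. Leave any purple or turquoise look-alike of the rack alone.

How it is judged:
At the end, for the whole second after the job is handed in: the map holder is released and at rest in the rack between wax box and scraper, lower edge within 8.5 mm of the rack's floor, leaning under 0.26 rad; wax box, scraper and brush are in the rack, raised under 10 mm, leaning under 0.35 rad (z of holder_mid in the frame of rack between 0.08 and 0.101 m and angle between holder_mid's own z axis and vertical below 0.26 rad and x of holder_mid in the frame of rack between -0.03 and 0.03 m and y of holder_mid in the frame of waxbox_mid below -0.015 m and y of holder_mid in the frame of scraper_mid above 0.012 m and z of each of waxbox_mid, scraper_mid in the frame of rack below 0.068 m and angle between each of waxbox_mid, scraper_mid, brush_mid's own z axis and vertical below 0.35 rad and x of waxbox_mid in the frame of rack between -0.03 and 0.03 m and y of waxbox_mid in the frame of rack between -0.059 and 0.059 m and x of scraper_mid in the frame of rack between -0.03 and 0.03 m and y of scraper_mid in the frame of rack between -0.059 and 0.059 m and z of brush_mid in the frame of rack below 0.066 m and x of brush_mid in the frame of rack between -0.03 and 0.03 m and y of brush_mid in the frame of rack between -0.059 and 0.059 m and linear speed of holder below 0.02 m/s); the robot touches nothing.
It fails at once if the wax box, scraper or brush is rammed: pushed by the holder or the gripper with more than 30 N (contact force between any of waxbox, scraper, brush and holder above 30 N or contact force between any of waxbox, scraper, brush and the fingers above 30 N).
It fails at once if the mug, bottle opener or tent peg is moved by more than 20 mm (distance of any of mug, opener, peg from where it was at the start of the episode above 0.02 m).
It also fails if it takes over 54 s, if anything falls off the work surface, if the arm or the gripper's body presses on something with over 40 N, if the wrist force passes 120 N, or if a joint passes its speed limit or range.

## Working session

There is one attempt and no reset: what is moved stays moved. The work goes in short steps, Python scripts to look and compute and a tool call to move; the robot and the scene stay as the last step left them, time stands still between calls to the robot, and variables do not carry over. Pictures are saved under pics/ and viewed, and the job is handed in when it is done.

Besides the shell and the picture viewer there is one more tool, called after "Emit:" in YAML: its name, and indented under it one key for each argument. arm_command: Moves the arm, as the interface text tells. Its arguments: {"type":"object","properties":{"moves":{"type":"array"},"newtons":{"type":"number"}},"required":["moves"]}

```bash
ls -la; mkdir -p pics; python3 - <<'E'
from rig import r
import cv2
for n in("side","top"):
    im=r.read_camera(n); cv2.imwrite(f"pics/{n}0.png",im[:,:,::-1]); c=r.calibration(n); print(n,c)
print(r.observe()); print(r.grip_point_offset)
E
```

```text
total 12
drwxr-xr-x  3 agent agent 4096 Dec  7 00:30 .
drwxr-xr-x 23 root  root  4096 Dec  7 00:30 ..
drwxr-xr-x  2 agent agent 4096 Dec  7 00:30 pics
side {'vertical_fov': 51.99571724450499, 'cx': 320.2468202763602, 'cy': 198.23713686314863, 'R': array([[-0.82499229, -0.56494858,  0.01486043],
       [-0.31449411,  0.43708968, -0.84264231],
       [ 0.46955424, -0.69984693, -0.53826861]]), 't': array([0.43975687, 0.29199568, 0.6290904 ])}
top {'vertical_fov': 49.599934452333834, 'cx': 319.6936376408228, 'cy': 198.72548595949965, 'R': array([[ 0.01050138, -0.99986338,  0.01276491],
       [-0.98681772, -0.01242436, -0.16135803],
       [ 0.16149458, -0.01090216, -0.98681338]]), 't': array([-0.05848941,  0.59192936,  0.83525663])}
{'clock': 0.1, 'joint_positions': array([-1.33600030e+00,  2.38752435e-01, -1.41695113e-02,  1.31919793e+00,
        8.96443373e-06,  1.57079081e+00]), 'qvel': array([ 0.00118844, -0.00170966,  0.00228859, -0.00017754, -0.00098353,
        0.00020994]), 'joint_torque': array([ 2.60123830e-03, -5.39717853e+01,  3.46998811e+01,  1.34606205e-02,
        1.76330304e-04,  6.08982390e-06]), 'ee_pos': array([ 0.12205458, -0.51023262,  0.23072548]), 'ee_rot': array([-2.46570082e+00,  1.94543736e+00,  1.62301198e-03]), 'ft_force': array([ 0.63746771,  0.23357309, -0.69240935]), 'moment': array([-0.01109523, -0.03974284,  0.00532226]), 'gripper_width': 0.08563202569663433}
0.0187
```

View pics/side0.png

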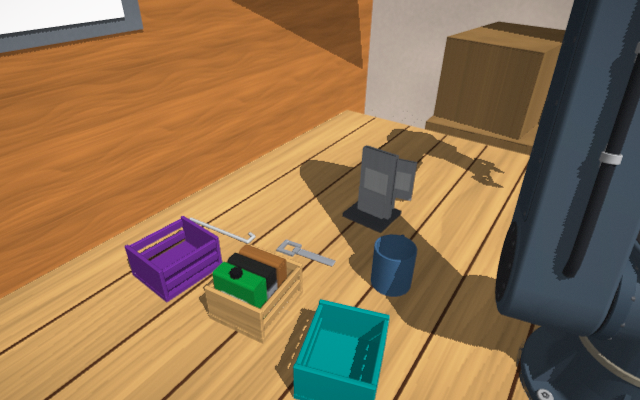

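View pics/top0.png

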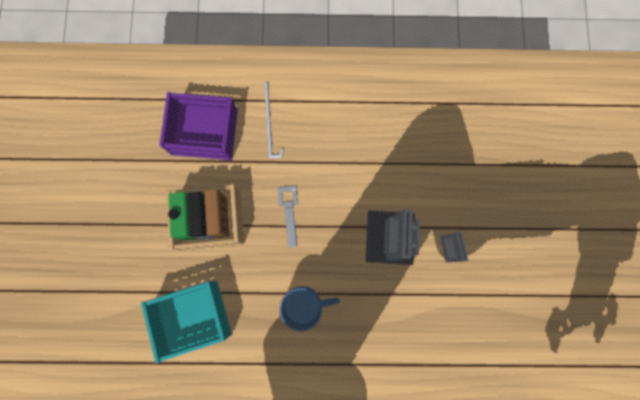

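The side view shows the large plate in a black clip at about (377,180), with a smaller look-alike behind it at (405,180). The birch rack is at about (255,290). In the top view these are at (400,236), (454,247) and (203,217). The larger plate, standing in the clip, fits the description. Enlarging to confirm.

```bash
python3 - <<'E'
import cv2,numpy as np
s=cv2.imread("pics/side0.png");t=cv2.imread("pics/top0.png")
a=cv2.resize(s[135:245,330:430],None,fx=5,fy=5,interpolation=cv2.INTER_CUBIC)
b=cv2.resize(t[195:275,355:475],None,fx=6,fy=6,interpolation=cv2.INTER_CUBIC)
cv2.imwrite("pics/ch_s.png",a);cv2.imwrite("pics/ch_t.png",b)
a=cv2.resize(s[235:345,195:310],None,fx=5,fy=5,interpolation=cv2.INTER_CUBIC)
b=cv2.resize(t[175:260,155:255],None,fx=7,fy=7,interpolation=cv2.INTER_CUBIC)
cv2.imwrite("pics/cr_s.png",a);cv2.imwrite("pics/cr_t.png",b)
E
```

```text
(no output)
```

View pics/ch_s.png

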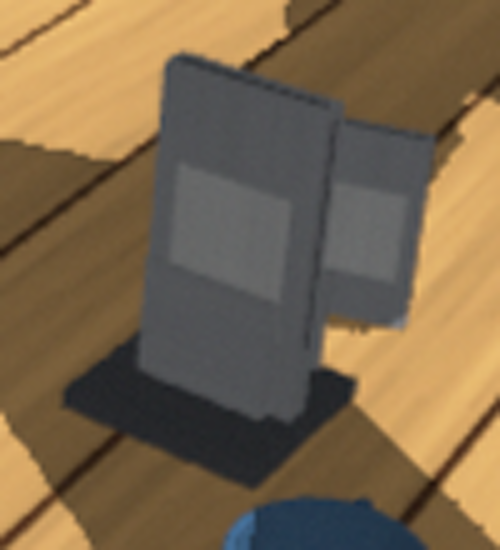

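View pics/ch_t.png

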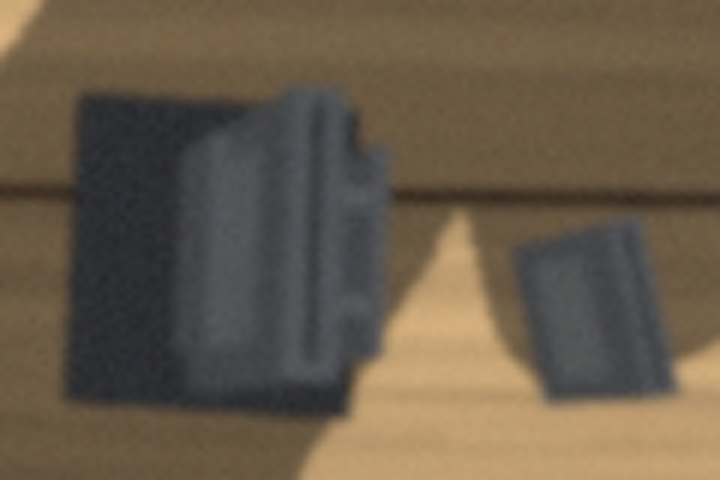

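View pics/cr_s.png

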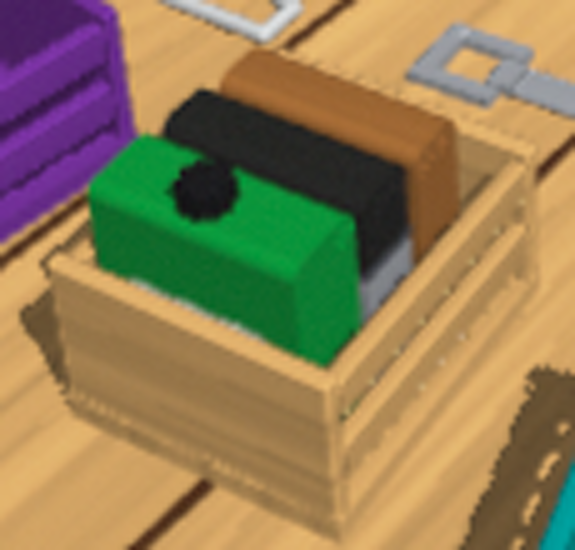

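View pics/cr_t.png

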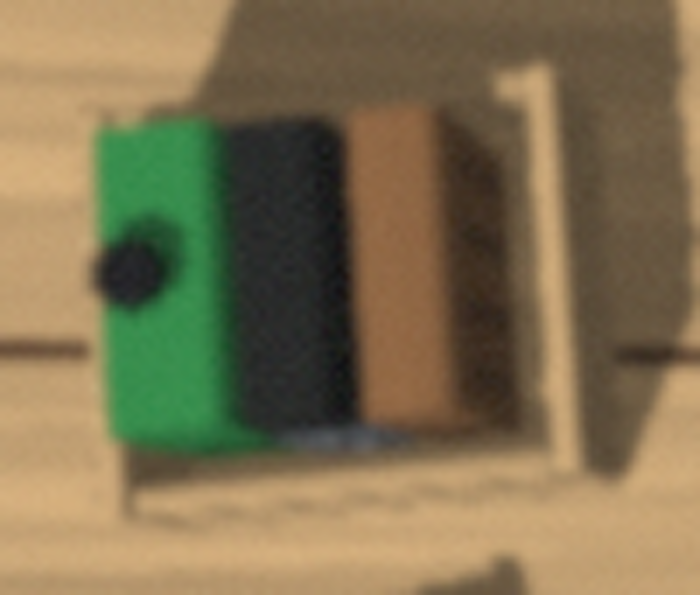

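```bash
cat > h.py <<'E'
import numpy as np,cv2
from scipy.optimize import least_squares
from scipy.spatial.transform import Rotation as Ro
from rig import r
C={n:r.calibration(n) for n in("side","top")}
def K(n):
    c=C[n];f=200/np.tan(np.radians(c["vertical_fov"]/2));return f,c["cx"],c["cy"]
def proj(n,X):
    c=C[n];f,cx,cy=K(n);p=np.atleast_2d(X)@c["R"].T+c["t"];return np.c_[cx+f*p[:,0]/p[:,2],cy+f*p[:,1]/p[:,2]]
def ray_z(n,uv,z):
    c=C[n];f,cx,cy=K(n);d=c["R"].T@np.array([(uv[0]-cx)/f,(uv[1]-cy)/f,1]);o=-c["R"].T@c["t"];return o+d*(z-o[2])/d[2]
def tri(us,ut):
    return least_squares(lambda X:np.r_[proj("side",X)[0]-us,proj("top",X)[0]-ut],[.4,0,.1])
def body(p,L):  # p=x,y,z,yaw
    return np.asarray(L)@Ro.from_rotvec([0,0,p[3]]).as_matrix().T+np.array(p[:3])
def fit(obs,p0,freez=True):
    # obs: list (cam,uv,local)
    def f(q):
        p=np.r_[q[:2],q[2] if freez else p0[2],q[3]]
        return np.concatenate([(proj(c,body(p,[l]))[0]-uv) for c,uv,l in obs])
    s=least_squares(f,p0,loss="soft_l1");return s.x,s.fun.reshape(-1,2)
def draw(im,n,p,dims,col,s=1,o=(0,0)): # box with origin at bottom centre
    dx,dy,dz=np.array(dims)/2
    V=[(a*dx,b*dy,z) for z in(0,2*dz) for a,b in((1,1),(1,-1),(-1,-1),(-1,1))]
    P=(proj(n,body(p,V))-o+.5)*s-.5
    for i,j in [(0,1),(1,2),(2,3),(3,0),(4,5),(5,6),(6,7),(7,4),(0,4),(1,5),(2,6),(3,7)]:
        cv2.line(im,tuple(int(v) for v in P[i].round()),tuple(int(v) for v in P[j].round()),col,1,cv2.LINE_AA)
E
cat > f.py <<'E'
from h import *
for n in C: print(n,(-C[n]["R"].T@C[n]["t"]).round(3))
S=lambda u,v,o,s:(np.array([u,v])+.5)/s-.5+o
hs=lambda u,v:S(u,v,(330,135),5); ht=lambda u,v:S(u,v,(355,195),6)
a,b=.042,.008
hold=[("side",hs(168,66),(a,b,.165)),("side",hs(184,53),(a,-b,.165)),("side",hs(342,103),(-a,-b,.165)),("side",hs(322,108),(-a,b,.165)),
("top",ht(290,92),(a,b,.165)),("top",ht(345,92),(a,-b,.165)),("top",ht(345,378),(-a,-b,.165)),("top",ht(290,380),(-a,b,.165))]
p,res=fit(hold,[.4,-.15,.012,0]);print("holder",p.round(4));print(res.round(1).tolist())
a,b=.055,.05
cl=[("side",hs(65,398),(a,b,.012)),("side",hs(255,480),(-a,b,.012)),("side",hs(355,382),(-a,-b,.012)),
("top",ht(82,93),(a,b,.012)),("top",ht(70,398),(-a,b,.012)),("top",ht(348,415),(-a,-b,.012))]
p2,res=fit(cl,[.4,-.15,.0,0]);print("clip",p2.round(4));print(res.round(1).tolist())
rs=lambda u,v:S(u,v,(195,235),5); rt=lambda u,v:S(u,v,(155,175),7)
a,b=.055,.067
rk=[("side",rs(50,262),(a,b,.075)),("side",rs(330,388),(-a,b,.075)),("side",rs(535,155),(-a,-b,.075)),("side",rs(340,540),(-a,b,0)),("side",rs(68,405),(a,b,0)),
("top",rt(548,68),(a,-b,.075)),("top",rt(580,470),(-a,-b,.075)),("top",rt(130,515),(-a,b,.075)),("top",rt(103,105),(a,b,.075))]
p3,res=fit(rk,[.4,.15,0,0]);print("rack",p3.round(4));print(res.round(1).tolist())
for n,o,s,crop,ps in (("side",(330,135),5,(135,245,330,430),[(p,(.084,.016,.165),(0,0,255)),(p2,(.11,.1,.012),(0,255,255))]),("top",(355,195),6,(195,275,355,475),[(p,(.084,.016,.165),(0,0,255)),(p2,(.11,.1,.012),(0,255,255))]),
 ("side",(195,235),5,(235,345,195,310),[(p3,(.11,.134,.075),(255,0,255))]),("top",(155,175),7,(175,260,155,255),[(p3,(.11,.134,.075),(255,0,255))])):
    im=cv2.imread(f"pics/{n}0.png");c=crop;im=cv2.resize(im[c[0]:c[1],c[2]:c[3]],None,fx=s,fy=s,interpolation=cv2.INTER_CUBIC)
    for q in ps: draw(im,n,q[0],q[1],q[2],s,o)
    cv2.imwrite(f"pics/ov_{n}_{o[0]}.png",im)
A=cv2.imread("pics/ov_side_330.png");B=cv2.imread("pics/ov_top_355.png")
E
python3 f.py; python3 - <<'E'
import cv2,numpy as np
f=lambda a:cv2.resize(cv2.imread("pics/"+a),(400,300))
cv2.imwrite("pics/ov.png",np.vstack([np.hstack([f("ov_side_330.png"),f("ov_top_355.png")]),np.hstack([f("ov_side_195.png"),f("ov_top_155.png")])]))
E
```

```text
side [0.159 0.561 0.578]
top [ 0.45  -0.042  0.921]
holder [ 0.5128 -0.2026  0.01   -0.0285]
[[-1.1, -0.4], [-0.7, -0.2], [0.6, -0.1], [1.3, 1.5], [0.2, -0.6], [0.2, -0.2], [-0.0, 0.7], [-0.2, -0.0]]
clip [ 0.5201 -0.2034 -0.0074 -0.0437]
[[-1.3, -0.3], [-0.2, 0.0], [-0.0, 0.5], [-0.2, -0.4], [-0.1, 0.7], [1.2, 0.5]]
rack [ 0.5517  0.1774 -0.0025  0.1027]
[[1.0, 0.4], [-2.0, -0.3], [0.0, -2.9], [-1.1, 0.0], [3.0, 2.1], [2.7, 1.2], [1.5, -1.1], [-3.3, -1.2], [-1.4, 1.8]]
```

View pics/ov.png

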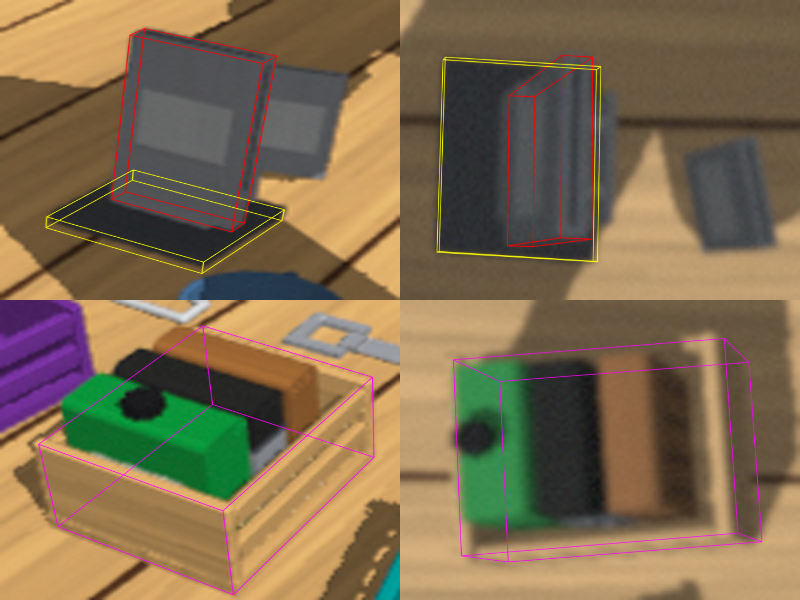

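The holder fit agrees with the picture, giving its centre at (0.513,-0.203) and its top at about 0.176. The rack fit is poor: its pale +y wall blends with the table in the top view, and I had marked the wall's inner edge as its outer one. Refitting the rack and measuring the contents.

```bash
cat > f2.py <<'E'
from h import *
S=lambda u,v,o,s:(np.array([u,v])+.5)/s-.5+o
rs=lambda u,v:S(u,v,(195,235),5); rt=lambda u,v:S(u,v,(155,175),7)
def rackfit(a):
    b=.067
    rk=[("side",rs(50,262),(a,b,.075)),("side",rs(330,388),(-a,b,.075)),("side",rs(535,152),(-a,-b,.075)),("side",rs(340,540),(-a,b,0)),("side",rs(68,405),(a,b,0)),
    ("top",rt(548,68),(a,-b,.075)),("top",rt(580,470),(-a,-b,.075)),("top",rt(128,515),(-a,.059,.075)),("top",rt(103,105),(a,.059,.075))]
    return fit(rk,[.55,.17,0,0.05])
for a in(.053,.055,.057):
    p3,res=rackfit(a);print(a,p3.round(4));print(np.abs(res).sum().round(1),res.round(1).tolist())
p3,_=rackfit(.055);
# contents: triangulated points
ts={"wax -x,-y top":(rs(355,213),rt(232,438)),"wax +x,-y":(rs(140,135),rt(213,118)),"wax -x +y":(rs(300,275),rt(115,440)),"wax +x,+y":(rs(92,190),rt(100,128)),
"cap":(rs(206,190),rt(132,272)),
"scr -x -y":(rs(405,172),rt(350,425)),"scr +x +y":(rs(168,128),rt(230,122)),"br -x -y":(rs(455,128),rt(458,420)),"br +x +y":(rs(222,80),rt(348,108)),"br +x -y":(rs(248,52),rt(432,103))}
for k,(u,t) in ts.items():
    s=tri(u,t);X=s.x;l=Ro.from_rotvec([0,0,p3[3]]).as_matrix().T@(X-np.r_[p3[:2],0]);print(k,X.round(4),"rack",l.round(4),np.abs(s.fun).max().round(1))
E
python3 f2.py
```

```text
0.053 [0.5483 0.1801 0.0021 0.1134]
28.4 [[1.8, 0.9], [-2.2, -0.9], [-0.5, -3.4], [-1.2, -0.3], [3.9, 2.9], [0.6, 3.0], [-0.1, -0.9], [-0.8, -0.7], [0.1, 4.1]]
0.055 [0.5498 0.1801 0.0017 0.115 ]
18.5 [[0.3, 0.4], [-1.7, -0.7], [-0.3, -3.2], [-0.8, -0.1], [2.5, 2.4], [0.5, 1.3], [0.1, -0.7], [-0.6, -0.4], [0.2, 2.4]]
0.057 [0.5508 0.18   0.0011 0.1137]
12.0 [[-0.9, -0.0], [-1.2, -0.3], [0.3, -2.8], [-0.3, 0.3], [1.3, 1.8], [0.6, -0.1], [0.2, -0.1], [-0.4, 0.1], [0.3, 1.0]]
wax -x,-y top [0.5082 0.1964 0.1045] rack [-0.0394  0.021   0.1045] 0.5
wax +x,-y [0.5959 0.2078 0.1016] rack [0.049  0.0222 0.1016] 0.6
wax -x +y [0.5062 0.2272 0.1031] rack [-0.0379  0.0518  0.1031] 0.2
wax +x,+y [0.5908 0.237  0.1016] rack [0.0473 0.0518 0.1016] 0.4
cap [0.5505 0.2226 0.1122] rack [0.0056 0.0422 0.1122] 0.2
scr -x -y [0.5123 0.1665 0.0981] rack [-0.0388 -0.0092  0.0981] 0.4
scr +x +y [0.5922 0.201  0.1027] rack [0.0445 0.0159 0.1027] 0.7
br -x -y [0.5139 0.1376 0.0965] rack [-0.0406 -0.0381  0.0965] 0.3
br +x +y [0.597  0.1698 0.1006] rack [ 0.0457 -0.0157  0.1006] 0.7
br +x -y [0.6014 0.1491 0.097 ] rack [ 0.0477 -0.0367  0.097 ] 0.5
```

```bash
cat >> h.py <<'E'
def toolR(yaw,tilt=0,flip=1):
    # tool z down, tool x along +-(rack y); tilt = lean of tool-up axis towards -y (positive) about body x
    M=Ro.from_rotvec([0,0,yaw]).as_matrix()@Ro.from_rotvec([tilt,0,0]).as_matrix()
    x=flip*M@[0,1,0]; z=-M@np.array([0,0,1.]); y=np.cross(z,x); return np.c_[x,y,z]
def rel(pos,R):
    o=r.observe();R0=Ro.from_rotvec(o["ee_rot"]).as_matrix();p=o["ee_pos"]
    d=R0.T@(np.array(pos)-p); w=np.degrees(Ro.from_matrix(R0.T@R).as_rotvec()); return d.round(4),w.round(2)
def st():
    o=r.observe();R0=Ro.from_rotvec(o["ee_rot"]).as_matrix()
    print("t",round(o["clock"],2),"p",o["ee_pos"].round(4),"F",o["ft_force"].round(1),"M",o["moment"].round(2),"w",round(o["gripper_width"],4),"q",o["joint_positions"].round(2));print("x",R0[:,0].round(3),"z",R0[:,2].round(3))
E
python3 - <<'E'
from h import *
st()
for fl in(1,-1): print(fl,rel([.513,-.203,.23],toolR(-.035,0,fl)),rel([.513,-.203,.135],toolR(-.035,0,fl)))
E
```

```text
t 0.1 p [ 0.1221 -0.5102  0.2307] F [ 0.6  0.2 -0.7] M [-0.01 -0.04  0.01] w 0.0856 q [-1.34  0.24 -0.01  1.32  0.    1.57]
x [ 0.233 -0.973 -0.001] z [-0.     0.001 -1.   ]
1 (array([-0.2078, -0.4517,  0.001 ]), array([-1.1000e-01,  1.0000e-02, -1.6454e+02])) (array([-0.2077, -0.4517,  0.096 ]), array([-1.1000e-01,  1.0000e-02, -1.6454e+02]))
-1 (array([-0.2078, -0.4517,  0.001 ]), array([1.000e-02, 8.000e-02, 1.546e+01])) (array([-0.2077, -0.4517,  0.096 ]), array([1.000e-02, 8.000e-02, 1.546e+01]))
```

Emit:
arm_command:
  moves:
    - [0,0,0,0,0,5.15,1]
    - [0,0,0,0,0,5.15,1]
    - [0,0,0,0,0,5.15,1]
    - [-0.0229,-0.0271,0,0,0,0,1]
    - [-0.0229,-0.0271,0,0,0,0,1]
  newtons: 80

```text
clock: 0.52
ee_pos: [0.1775, -0.4666, 0.2306]
ee_rot: [-2.178, 2.264, 0.001]
ft_force: [0.7, 0.5, -0.5]
gripper_width: 0.0851
```

Emit:
arm_command:
  moves:
    - [-0.0229,-0.0271,0,0,0,0,1]
    - [-0.0229,-0.0271,0,0,0,0,1]
    - [-0.0229,-0.0271,0,0,0,0,1]
    - [-0.0229,-0.0271,0,0,0,0,1]
    - [-0.0229,-0.0271,0,0,0,0,1]

```text
clock: 0.93
ee_pos: [0.3182, -0.3556, 0.2311]
ee_rot: [-2.182, 2.26, 0.001]
ft_force: [0.3, -0.6, -0.3]
gripper_width: 0.0853
```

Emit:
arm_command:
  moves:
    - [-0.0229,-0.0271,0,0,0,0,1]
    - [-0.0229,-0.0271,0,0,0,0,1]
    - [-0.0229,-0.0271,0,0,0,0,1]
    - [-0.0229,-0.0271,0,0,0,0,1]
    - [-0.0229,-0.0271,0,0,0,0,1]

```text
clock: 1.35
ee_pos: [0.4578, -0.2457, 0.2311]
ee_rot: [2.182, -2.26, -0.001]
ft_force: [1.0, -0.0, 0.0]
gripper_width: 0.0854
```

Emit:
arm_command:
  moves:
    - [-0.0229,-0.0271,0,0,0,0,1]
    - [-0.0229,-0.0271,0,0,0,0,1]
    - [0,0,0,0,0,0,1]
    - [0,0,0,0,0,0,1]
    - [0,0,0,0,0,0,1]

```text
clock: 1.77
ee_pos: [0.5121, -0.2032, 0.2308]
ee_rot: [2.183, -2.258, -0.002]
ft_force: [-1.0, -0.0, -0.5]
gripper_width: 0.0849
```

```bash
python3 - <<'E'
from h import *
st(); print(rel([.513,-.203,.135],toolR(-.035,0,-1)))
for n in("side","top"):
    im=r.read_camera(n)[:,:,::-1]; cv2.imwrite(f"pics/{n}1.png",im)
s=cv2.imread("pics/side1.png")[60:260,280:480];t=cv2.imread("pics/top1.png")[150:300,320:520]
cv2.imwrite("pics/pg.png",np.hstack([cv2.resize(s,(400,400)),cv2.resize(t,(400,300)).copy() if 0 else cv2.resize(np.vstack([t,np.zeros((50,200,3),np.uint8)]),(400,400))]))
E
```

```text
t 1.77 p [ 0.5121 -0.2032  0.2308] F [-1.  -0.  -0.5] M [ 0.02 -0.02 -0.05] w 0.0849 q [-0.38  0.28  0.05  1.34 -0.    2.8 ]
x [-0.034 -0.999 -0.   ] z [-0.001  0.    -1.   ]
(array([-0.0002, -0.0011,  0.0958]), array([0.08, 0.01, 0.05]))
```

View pics/pg.png

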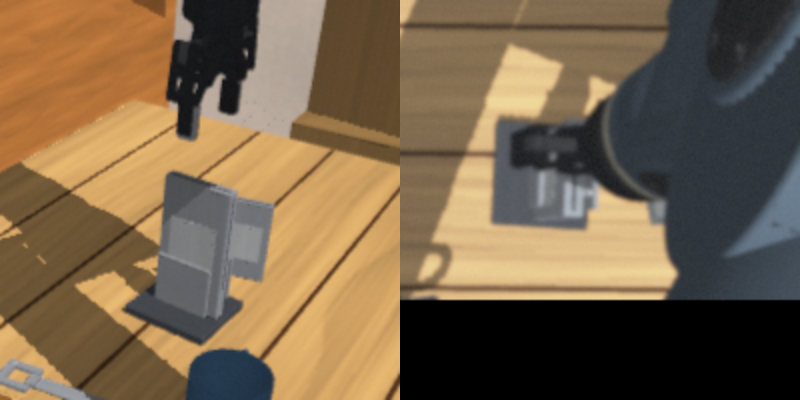

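Keeping this wrist turn would take joint 6 past its range at the rack, at about 3.38 rad. I'll make a half turn now, which gives the same grasp.

Emit:
arm_command:
  moves:
    - [0,0,0,0,0,-7,1]
    - [0,0,0,0,0,-7,1]
    - [0,0,0,0,0,-7,1]
    - [0,0,0,0,0,-7,1]
    - [0,0,0,0,0,-7,1]

```text
clock: 2.28
ee_pos: [0.5115, -0.2044, 0.2316]
ee_rot: [-2.764, 1.493, -0.0]
ft_force: [-0.0, 0.3, 0.5]
gripper_width: 0.0856
```

Emit:
arm_command:
  moves:
    - [0,0,0,0,0,-7,1]
    - [0,0,0,0,0,-7,1]
    - [0,0,0,0,0,-7,1]
    - [0,0,0,0,0,-7,1]
    - [0,0,0,0,0,-7,1]

```text
clock: 2.7
ee_pos: [0.5115, -0.2045, 0.2316]
ee_rot: [3.085, -0.593, 0.0]
ft_force: [-0.0, 0.4, -0.6]
gripper_width: 0.0855
```

Emit:
arm_command:
  moves:
    - [0,0,0,0,0,-7,1]
    - [0,0,0,0,0,-7,1]
    - [0,0,0,0,0,-7,1]
    - [0,0,0,0,0,-7,1]
    - [0,0,0,0,0,-7,1]

```text
clock: 3.12
ee_pos: [0.5115, -0.2044, 0.2316]
ee_rot: [3.121, 0.362, 0.0]
ft_force: [0.4, -0.2, -0.4]
gripper_width: 0.0855
```

Emit:
arm_command:
  moves:
    - [0,0,0,0,0,-7,1]
    - [0,0,0,0,0,-7,1]
    - [0,0,0,0,0,-7,1]
    - [0,0,0,0,0,-7,1]
    - [0,0,0,0,0,-7,1]

```text
clock: 3.53
ee_pos: [0.5115, -0.2044, 0.2316]
ee_rot: [2.867, 1.284, 0.0]
ft_force: [1.2, -0.4, -0.1]
gripper_width: 0.0854
```

Emit:
arm_command:
  moves:
    - [0,0,0,0,0,-7,1]
    - [0,0,0,0,0,-7,1]
    - [0,0,0,0,0,-7,1]
    - [0,0,0,0,0,-7,1]
    - [0,0,0,0,0,-7,1]

```text
clock: 3.95
ee_pos: [0.5115, -0.2045, 0.2316]
ee_rot: [2.349, 2.086, 0.0]
ft_force: [0.1, -0.2, 0.2]
gripper_width: 0.0853
```

Emit:
arm_command:
  moves:
    - [0,0,0,0,0,-5,1]
    - [0,0,0,0,0,0,1]
    - [0,0,0,0,0,0,1]
    - [0,0,0,0,0,0,1]
    - [0,0,0,0,0,0,1]

```text
clock: 4.37
ee_pos: [0.5122, -0.2037, 0.2314]
ee_rot: [-2.263, -2.179, -0.0]
ft_force: [0.2, -0.3, -0.1]
gripper_width: 0.0855
```

```bash
python3 - <<'E'
from h import *
st(); print(rel([.513,-.203,.135],toolR(-.035,0,1)))
E
```

```text
t 4.37 p [ 0.5122 -0.2037  0.2314] F [ 0.2 -0.3 -0.1] M [0.02 0.03 0.05] w 0.0855 q [-0.38  0.28  0.05  1.34  0.   -0.34]
x [0.038 0.999 0.   ] z [ 0.  0. -1.]
(array([0.0007, 0.0008, 0.0964]), array([ 0.  , -0.  , -0.15]))
```

Emit:
arm_command:
  moves:
    - [0.0007,0.0008,0.02,0,0,0,1]
    - [0,0,0.022,0,0,0,1]
    - [0,0,0.022,0,0,0,1]
    - [0,0,0.02,0,0,0,1]
    - [0,0,0.012,0,0,0,1]

```text
clock: 4.78
ee_pos: [0.5123, -0.2024, 0.1332]
ee_rot: [-2.26, -2.179, 0.001]
ft_force: [-0.9, 0.4, -0.6]
gripper_width: 0.0852
```

Emit:
arm_command:
  moves:
    - [0,0,0,0,0,0,0.4]
    - [0,0,0,0,0,0,0.3]
    - [0,0,0,0,0,0,0]
    - [0,0,0,0,0,0,0]
    - [0,0,0,0,0,0,0]
  newtons: 40

```text
clock: 5.2
ee_pos: [0.5139, -0.2029, 0.1363]
ee_rot: [2.259, 2.181, 0.001]
ft_force: [0.4, -0.3, -0.0]
gripper_width: 0.0258
```

Emit:
arm_command:
  moves:
    - [0,0,0,0,0,0,0]
    - [0,0,0,0,0,0,0]
    - [0,0,0,0,0,0,0]
    - [0,0,0,0,0,0,0]
    - [0,0,0,0,0,0,0]
  newtons: 80

```text
clock: 5.62
ee_pos: [0.5138, -0.2024, 0.1363]
ee_rot: [2.259, 2.182, 0.002]
ft_force: [-0.7, 2.7, 5.5]
gripper_width: 0.0152
```

Emit:
arm_command:
  moves:
    - [0,0,-0.006,0,0,0,0]
    - [0,0,-0.008,0,0,0,0]
    - [0,0,-0.01,0,0,0,0]
    - [0,0,-0.01,0,0,0,0]
    - [0,0,-0.01,0,0,0,0]

```text
clock: 6.03
ee_pos: [0.5131, -0.2025, 0.1803]
ee_rot: [-2.259, -2.182, -0.0]
ft_force: [0.9, 2.3, -7.5]
gripper_width: 0.0151
```

Emit:
arm_command:
  moves:
    - [0,0,-0.02,0,0,0,0]
    - [0,0,-0.022,0,0,0,0]
    - [0,0,-0.022,0,0,0,0]
    - [0,0,-0.022,0,0,0,0]
    - [0,0,-0.02,0,0,0,0]

```text
clock: 6.45
ee_pos: [0.5134, -0.2031, 0.2883]
ee_rot: [2.258, 2.181, 0.001]
ft_force: [-0.3, -1.2, -4.3]
gripper_width: 0.0156
```

```bash
python3 - <<'E'
from h import *
st()
print(rel([.551,.199,.30],toolR(.113,0,1)))
for n in("side","top"):
    im=r.read_camera(n)[:,:,::-1]; cv2.imwrite(f"pics/{n}2.png",im)
cv2.imwrite("pics/lift.png",cv2.resize(cv2.imread("pics/side2.png")[40:290,200:520],(800,600)))
E
```

```text
t 6.45 p [ 0.5134 -0.2031  0.2883] F [-0.3 -1.2 -4.3] M [-0.03 -0.    0.03] w 0.0156 q [-0.38  0.27  0.18  1.47 -0.   -0.34]
x [ 0.035  0.999 -0.002] z [ 0.002 -0.002 -1.   ]
(array([ 0.4032,  0.0236, -0.0123]), array([ 0.12,  0.1 , -8.47]))
```

View pics/lift.png

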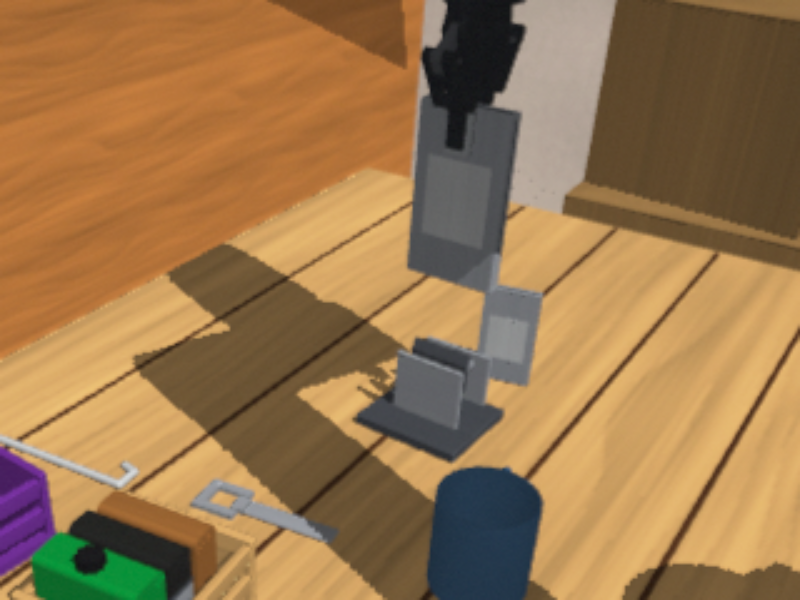

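The holder is out of the clip and hanging straight. Carrying it over the rack.

Emit:
arm_command:
  moves:
    - [0.03,0.002,-0.002,0,0,0,0]
    - [0.036,0.002,-0.002,0,0,0,0]
    - [0.037,0.002,-0.002,0,0,0,0]
    - [0.037,0.002,-0.002,0,0,0,0]
    - [0.037,0.002,-0.002,0,0,0,0]

```text
clock: 6.97
ee_pos: [0.5291, -0.0249, 0.2948]
ee_rot: [-2.261, -2.182, 0.001]
ft_force: [0.4, 0.2, -3.3]
gripper_width: 0.0154
```

Emit:
arm_command:
  moves:
    - [0.037,0.002,0,0,0,0,0]
    - [0.037,0.002,0,0,0,0,0]
    - [0.037,0.002,0,0,0,0,0]
    - [0.037,0.002,0,0,0,0,0]
    - [0.037,0.002,0,0,0,0,0]

```text
clock: 7.38
ee_pos: [0.5456, 0.16, 0.2947]
ee_rot: [2.259, 2.182, -0.001]
ft_force: [0.9, -1.3, -3.8]
gripper_width: 0.0154
```

Emit:
arm_command:
  moves:
    - [0.03,0.002,0,0,0,0,0]
    - [0.011,0.001,0,0,0,-4.2,0]
    - [0,0,0,0,0,-4.2,0]
    - [0,0,0,0,0,0,0]
    - [0,0,0,0,0,0,0]

```text
clock: 7.8
ee_pos: [0.5501, 0.1991, 0.2946]
ee_rot: [-2.096, -2.34, 0.001]
ft_force: [-0.8, -0.4, -2.6]
gripper_width: 0.015
```

```bash
python3 - <<'E'
from h import *
st()
print(rel([.551,.199,.30],toolR(.113,0,1)))
for t in(.35,-.35): print(rel([.551,.199,.30],toolR(.113,t,1)))
for n in("side","top"):
    im=r.read_camera(n)[:,:,::-1]; cv2.imwrite(f"pics/{n}3.png",im)
s=cv2.imread("pics/side3.png")[130:370,170:410];t=cv2.imread("pics/top3.png")[130:290,120:280]
cv2.imwrite("pics/hov.png",np.hstack([cv2.resize(s,(400,400)),cv2.resize(t,(400,400))]))
E
```

```text
t 7.8 p [0.5501 0.1991 0.2946] F [-0.8 -0.4 -2.6] M [-0.02 -0.01  0.01] w 0.015 q [ 0.35  0.34  0.28  1.52 -0.    0.24]
x [-0.11   0.994 -0.   ] z [-0.001 -0.001 -1.   ]
(array([-0.0002,  0.0009, -0.0054]), array([-0.05,  0.03, -0.17]))
(array([-0.0002,  0.0009, -0.0054]), array([-2.000e-02,  2.008e+01, -1.800e-01]))
(array([-0.0002,  0.0009, -0.0054]), array([ -0.08, -20.03,  -0.16]))
```

View pics/hov.png

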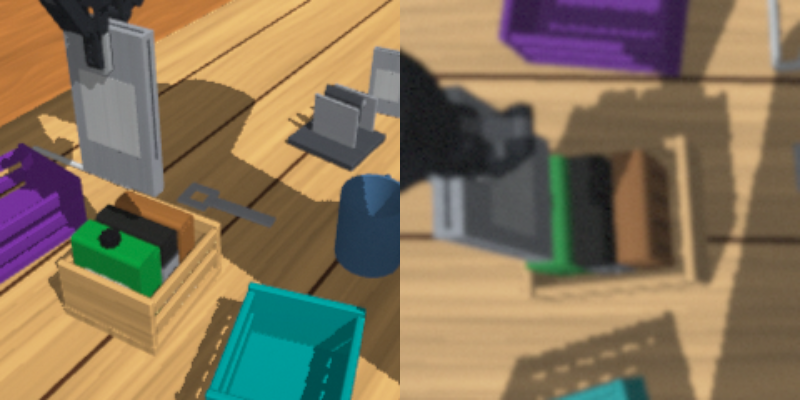

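```bash
python3 - <<'E'
import cv2,numpy as np
s=cv2.imread("pics/side3.png")[130:255,200:275];t=cv2.imread("pics/top3.png")[160:260,130:240]
cv2.imwrite("pics/hs3.png",cv2.resize(s,None,fx=4.8,fy=4.8,interpolation=cv2.INTER_CUBIC))
cv2.imwrite("pics/ht3.png",cv2.resize(t,None,fx=6,fy=6,interpolation=cv2.INTER_CUBIC))
E
```

```text
(no output)
```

View pics/hs3.png

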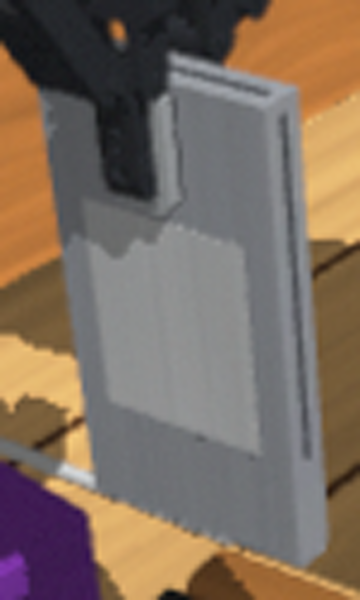

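View pics/ht3.png

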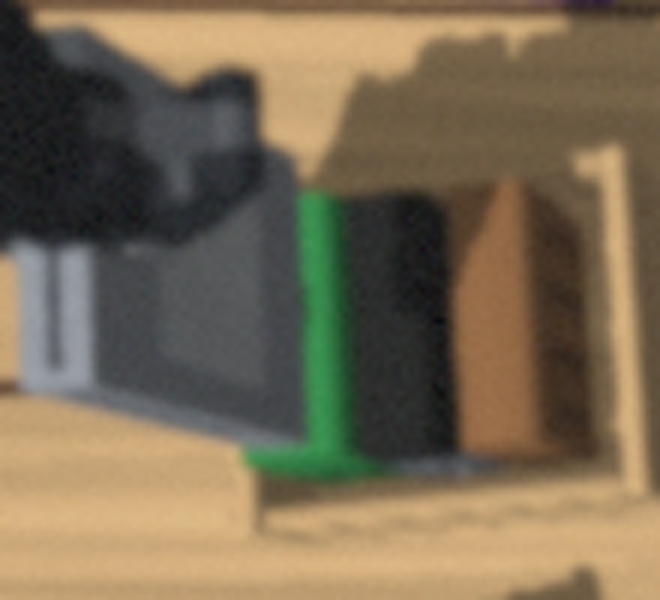

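```bash
python3 - <<'E'
from h import *
S=lambda u,v,o,s:(np.array([u,v])+.5)/s-.5+o
a=lambda u,v:S(u,v,(200,130),4.8); b=lambda u,v:S(u,v,(130,160),6)
X,Y,Z=.042,.008,.165
ob=[("side",a(97,488),(X,Y,0)),("side",a(303,567),(-X,Y,0)),("side",a(328,548),(-X,-Y,0)),("side",a(300,92),(-X,-Y,Z)),("side",a(268,107),(-X,Y,Z)),
("top",b(22,390),(-X,Y,Z)),("top",b(95,386),(-X,-Y,Z)),("top",b(304,443),(-X,-Y,0)),("top",b(293,155),(X,-Y,0))]
p,res=fit(ob,[.55,.2,.17,.11]);print(p.round(4),res.round(1).tolist())
for z in(.100,.106):
  for uv in((345,195),(357,455)): print(z,"gap@top",ray_z("top",b(*uv),z).round(4))
E
```

```text
[0.5488 0.1992 0.1707 0.1146] [[-0.5, 1.1], [-0.5, 0.7], [0.1, -1.1], [-0.6, -1.5], [-0.9, -0.0], [0.1, 0.7], [-0.1, 0.1], [1.8, 0.5], [1.1, 1.0]]
0.1 gap@top [0.5938 0.2034 0.1   ]
0.1 gap@top [0.5109 0.1947 0.1   ]
0.106 gap@top [0.5928 0.2016 0.106 ]
0.106 gap@top [0.5104 0.193  0.106 ]
```

Emit:
arm_command:
  moves:
    - [-0.0235,0,0,0,0,0,0]
    - [-0.0235,0,0,0,6.25,0,0]
    - [0,0,0,0,6.25,0,0]
    - [0,0,0,0,6.25,0,0]
    - [0,0,0,0,6.25,0,0]

```text
clock: 8.32
ee_pos: [0.556, 0.1513, 0.2966]
ee_rot: [-1.859, -2.074, -0.42]
ft_force: [0.2, 1.1, -4.3]
gripper_width: 0.0152
```

Emit:
arm_command:
  moves:
    - [0,0,0,0,0,0,0]
    - [0,0,0,0,0,0,0]
    - [0,0,0,0,0,0,0]
    - [0,0,0,0,0,0,0]
    - [0,0,0,0,0,0,0]

```text
clock: 8.73
ee_pos: [0.5555, 0.1534, 0.2958]
ee_rot: [-1.857, -2.08, -0.411]
ft_force: [0.5, -0.3, -3.4]
gripper_width: 0.015
```

```bash
cat >> h.py <<'E'
G=np.array([.551,.1985]);YAW=.108
def tip():
    # rack-frame (x,y,z): tip lowest point with y relative to gap line; also lean in deg
    o=r.observe();R0=Ro.from_rotvec(o["ee_rot"]).as_matrix()
    c=o["ee_pos"]+R0@np.array([-.005,0,.1209]); c2=o["ee_pos"]+R0@np.array([.005,0,.1209])
    f=lambda c:np.r_[Ro.from_rotvec([0,0,-YAW]).as_matrix()[:2,:2]@(c[:2]-G),c[2]-.003]
    lean=np.degrees(np.arctan2(R0[2,0],-R0[2,2]))
    print("tip-",f(c).round(4),"tip+",f(c2).round(4),"lean",lean.round(2),"yaw",np.arctan2(-R0[0,0],R0[1,0]).round(3))
E
python3 - <<'E'
from h import *
st();tip()
print(rel([.5563,.1522,.24],toolR(.108,np.radians(25),1)))
for n in("side","top"):
    im=r.read_camera(n)[:,:,::-1]; cv2.imwrite(f"pics/{n}4.png",im)
s=cv2.imread("pics/side4.png")[130:370,170:410];t=cv2.imread("pics/top4.png")[130:290,120:280]
cv2.imwrite("pics/hov4.png",np.hstack([cv2.resize(s,(400,400)),cv2.resize(t,(400,400))]))
E
```

```text
t 8.73 p [0.5555 0.1534 0.2958] F [ 0.5 -0.3 -3.4] M [-0.78 -0.08 -0.06] w 0.015 q [ 0.04  0.32  0.19  1.47  0.43 -0.08]
x [-0.103  0.901  0.421] z [-0.047  0.419 -0.907]
tip- [-0.0005  0.0011  0.181 ] tip+ [-0.0006  0.0101  0.1852] lean 24.93 yaw 0.113
(array([-0.0246,  0.0006,  0.05  ]), array([-0.08,  0.07,  0.28]))
```

View pics/hov4.png

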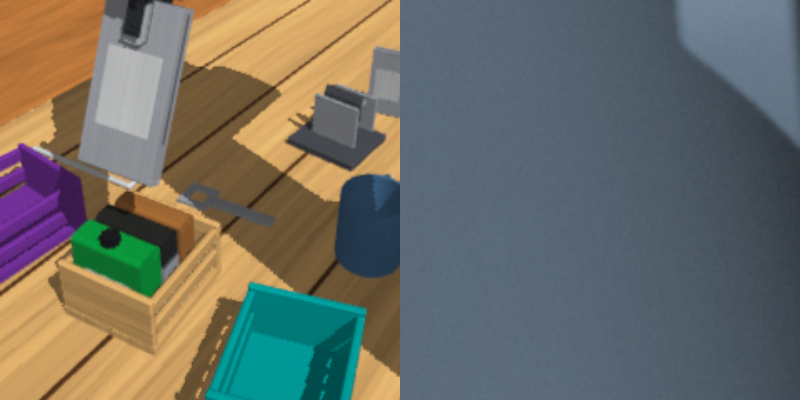

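Emit:
arm_command:
  moves:
    - [-0.0057,0,0.0118,0,0,0,0]
    - [-0.0057,0,0.012,0,0,0,0]
    - [-0.0057,0,0.012,0,0,0,0]
    - [-0.0057,0,0.012,0,0,0,0]
    - [-0.0055,0,0.0115,0,0,0,0]

```text
clock: 9.25
ee_pos: [0.5555, 0.1526, 0.2291]
ee_rot: [-1.857, -2.079, -0.411]
ft_force: [0.6, 0.2, -3.6]
gripper_width: 0.0151
```

```bash
python3 - <<'E'
from h import *
st();tip()
im=r.read_camera("side")[:,:,::-1]; cv2.imwrite("pics/side5.png",im)
cv2.imwrite("pics/d5.png",cv2.resize(im[200:330,180:320],(756,702),interpolation=cv2.INTER_CUBIC)[:600])
E
```

```text
t 9.25 p [0.5555 0.1526 0.2291] F [ 0.6  0.2 -3.6] M [-0.73 -0.11  0.02] w 0.0151 q [ 0.04  0.34  0.04  1.31  0.43 -0.08]
x [-0.102  0.901  0.422] z [-0.047  0.42  -0.907]
tip- [-0.0007  0.0004  0.1144] tip+ [-0.0007  0.0094  0.1186] lean 24.97 yaw 0.113
```

View pics/d5.png

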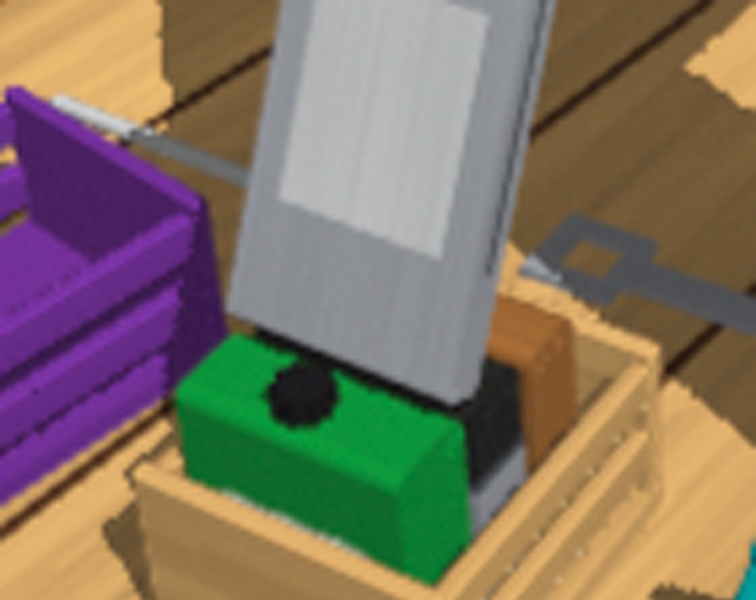

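The tip is about 8 mm above the wax/scraper gap and lined up with it (crop px 465,403, gap at about 462,425). Lowering gently.

Emit:
arm_command:
  moves:
    - [-0.0006,0,0.0014,0,0,0,0]
    - [-0.0006,0,0.0014,0,0,0,0]
    - [-0.0006,0,0.0014,0,0,0,0]
    - [-0.0006,0,0.0014,0,0,0,0]
    - [-0.0006,0,0.0014,0,0,0,0]

```text
clock: 9.72
ee_pos: [0.5559, 0.1523, 0.2225]
ee_rot: [-1.858, -2.079, -0.413]
ft_force: [-0.4, 0.6, -4.7]
gripper_width: 0.015
```

Emit:
arm_command:
  moves:
    - [-0.0004,0,0.0009,0,0,0,0]
    - [-0.0004,0,0.0009,0,0,0,0]
    - [-0.0004,0,0.0009,0,0,0,0]
    - [-0.0004,0,0.0009,0,0,0,0]
    - [0,0,0,0,0,0,0]

```text
clock: 10.13
ee_pos: [0.5557, 0.1523, 0.2183]
ee_rot: [-1.858, -2.078, -0.413]
ft_force: [-1.0, -0.6, -2.5]
gripper_width: 0.0152
```

```bash
python3 - <<'E'
from h import *
st();tip()
E
```

```text
t 10.13 p [0.5557 0.1523 0.2183] F [-1.  -0.6 -2.5] M [-0.56 -0.07  0.07] w 0.0152 q [ 0.04  0.34  0.02  1.29  0.44 -0.08]
x [-0.101  0.901  0.423] z [-0.047  0.42  -0.906]
tip- [-0.0004  0.0002  0.1036] tip+ [-0.0005  0.0092  0.1078] lean 25.02 yaw 0.112
```

Emit:
arm_command:
  moves:
    - [-0.0003,0,0.0007,0,0,0,0]
    - [-0.0003,0,0.0007,0,0,0,0]
    - [-0.0003,0,0.0007,0,0,0,0]
    - [0,0,0,0,0,0,0]
    - [0,0,0,0,0,0,0]

```text
clock: 10.55
ee_pos: [0.556, 0.1524, 0.218]
ee_rot: [-1.858, -2.078, -0.416]
ft_force: [-3.8, -5.5, 13.8]
gripper_width: 0.0146
```

```bash
python3 - <<'E'
from h import *
st();tip()
im=r.read_camera("side")[:,:,::-1]; cv2.imwrite("pics/side6.png",im)
cv2.imwrite("pics/d6.png",cv2.resize(im[210:320,190:310],(655,600),interpolation=cv2.INTER_CUBIC)[:600])
E
```

```text
t 10.55 p [0.556  0.1524 0.218 ] F [-3.8 -5.5 13.8] M [0.06 1.08 0.48] w 0.0146 q [ 0.04  0.34  0.02  1.28  0.44 -0.08]
x [-0.102  0.9    0.424] z [-0.044  0.421 -0.906]
tip- [0.0002 0.0003 0.1034] tip+ [0.0002 0.0094 0.1076] lean 25.07 yaw 0.112
```

View pics/d6.png

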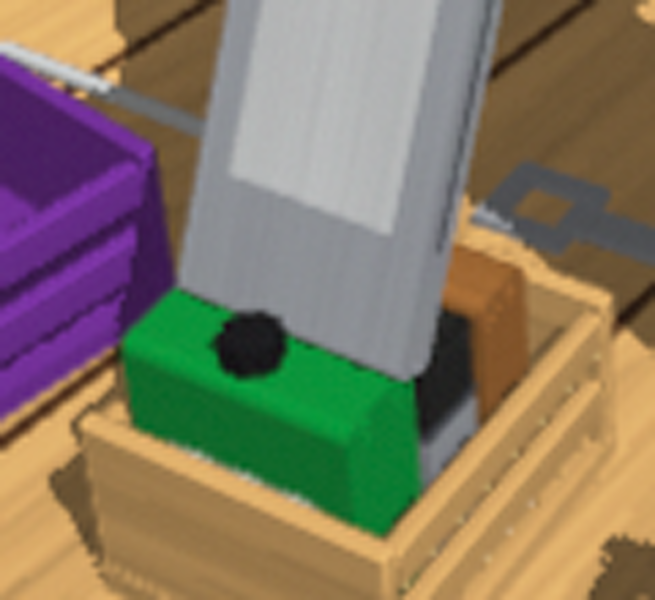

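Contact is about 17 N upward and 5 N towards -y, so the sloping bottom face is bearing on the wax box. Moving the tip sideways towards the scraper unloads it.

Emit:
arm_command:
  moves:
    - [-0.001,0,-0.0005,0,0,0,0]
    - [-0.001,0,-0.0005,0,0,0,0]
    - [-0.001,0,-0.0005,0,0,0,0]
    - [0,0,0,0,0,0,0]
    - [0,0,0,0,0,0,0]

```text
clock: 11.02
ee_pos: [0.5564, 0.1491, 0.2166]
ee_rot: [-1.858, -2.078, -0.414]
ft_force: [-0.1, -1.4, 6.4]
gripper_width: 0.0153
```

```bash
python3 - <<'E'
from h import *
st();tip()
E
```

```text
t 11.02 p [0.5564 0.1491 0.2166] F [-0.1 -1.4  6.4] M [0.15 0.23 0.07] w 0.0153 q [ 0.04  0.34  0.02  1.28  0.44 -0.08]
x [-0.101  0.9    0.423] z [-0.046  0.421 -0.906]
tip- [ 0.     -0.0031  0.1019] tip+ [-0.      0.0059  0.1062] lean 25.03 yaw 0.112
```

Emit:
arm_command:
  moves:
    - [-0.0009,0,-0.0004,0,0,0,0]
    - [-0.0009,0,-0.0004,0,0,0,0]
    - [-0.0009,0,-0.0004,0,0,0,0]
    - [-0.0009,0,-0.0004,0,0,0,0]
    - [0,0,0,0,0,0,0]

```text
clock: 11.43
ee_pos: [0.5562, 0.1448, 0.2152]
ee_rot: [-1.858, -2.077, -0.41]
ft_force: [-0.8, 1.1, -4.7]
gripper_width: 0.0151
```

```bash
python3 - <<'E'
from h import *
st();tip()
im=r.read_camera("side")[:,:,::-1]; cv2.imwrite("pics/side7.png",im)
cv2.imwrite("pics/d7.png",cv2.resize(im[210:320,190:310],(655,600),interpolation=cv2.INTER_CUBIC)[:600])
E
```

```text
t 11.43 p [0.5562 0.1448 0.2152] F [-0.8  1.1 -4.7] M [-0.57 -0.07  0.02] w 0.0151 q [ 0.03  0.34  0.02  1.29  0.43 -0.09]
x [-0.101  0.901  0.422] z [-0.048  0.42  -0.906]
tip- [-0.001  -0.0074  0.1005] tip+ [-0.001   0.0016  0.1047] lean 24.98 yaw 0.111
```

View pics/d7.png

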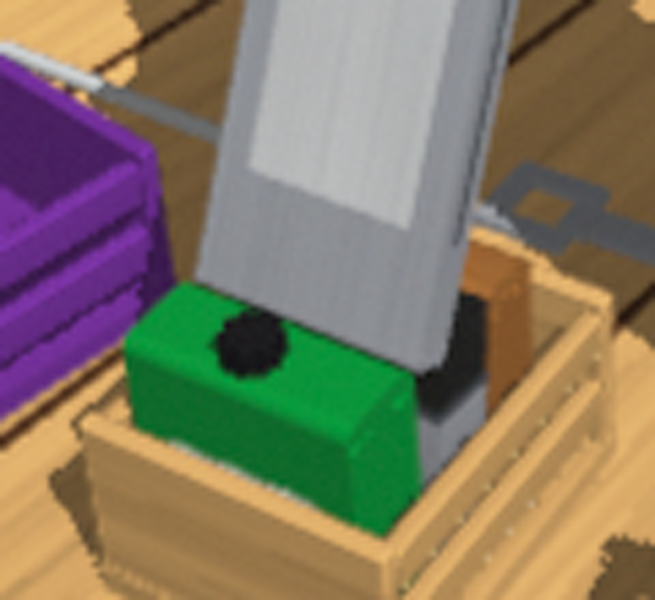

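No vertical load now, with the tip about 5.5 mm below the tops. The scraper has moved over and the tip is in the gap. Continuing with mostly sideways steps and a little down.

Emit:
arm_command:
  moves:
    - [-0.0009,0,0.0001,0,0,0,0]
    - [-0.0009,0,0.0001,0,0,0,0]
    - [-0.0009,0,0.0001,0,0,0,0]
    - [-0.0009,0,0.0001,0,0,0,0]
    - [0,0,0,0,0,0,0]

```text
clock: 11.9
ee_pos: [0.5567, 0.1418, 0.2137]
ee_rot: [-1.858, -2.078, -0.412]
ft_force: [0.1, 1.1, -3.2]
gripper_width: 0.0152
```

Emit:
arm_command:
  moves:
    - [-0.0009,0,0.0001,0,0,0,0]
    - [-0.0009,0,0.0001,0,0,0,0]
    - [-0.0009,0,0.0001,0,0,0,0]
    - [-0.0009,0,0.0001,0,0,0,0]
    - [0,0,0,0,0,0,0]

```text
clock: 12.32
ee_pos: [0.5571, 0.1387, 0.2118]
ee_rot: [-1.858, -2.078, -0.411]
ft_force: [-0.7, -0.2, -3.4]
gripper_width: 0.0152
```

```bash
python3 - <<'E'
from h import *
st();tip()
im=r.read_camera("side")[:,:,::-1]; cv2.imwrite("pics/side8.png",im)
cv2.imwrite("pics/d8.png",cv2.resize(im[210:320,190:310],(655,600),interpolation=cv2.INTER_CUBIC)[:600])
E
```

```text
t 12.32 p [0.5571 0.1387 0.2118] F [-0.7 -0.2 -3.4] M [-0.7  -0.09 -0.01] w 0.0152 q [ 0.02  0.35  0.02  1.28  0.43 -0.1 ]
x [-0.101  0.901  0.423] z [-0.047  0.42  -0.906]
tip- [-0.0006 -0.0135  0.0972] tip+ [-0.0006 -0.0045  0.1014] lean 25.0 yaw 0.111
```

View pics/d8.png

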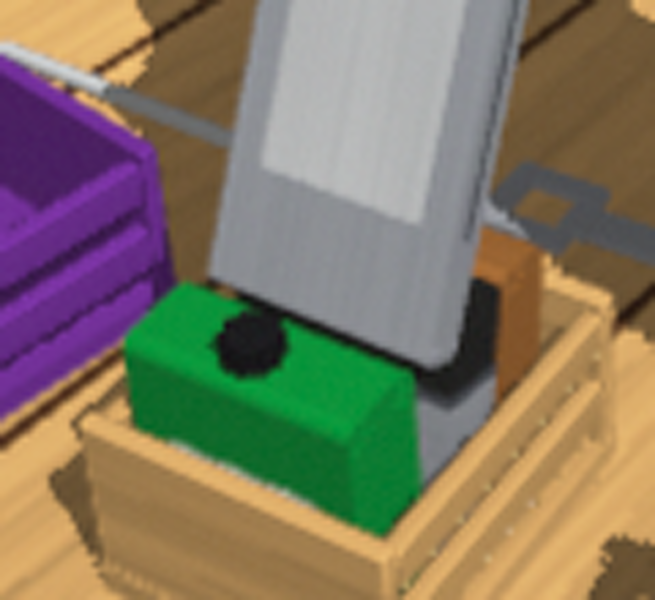

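Almost no load, and the opening is about 16 mm. Next I stand the holder upright, pivoting about its leading edge.

Emit:
arm_command:
  moves:
    - [0.0053,0,0.0004,0,-2.5,0,0]
    - [0.0053,0,0.0004,0,-2.5,0,0]
    - [0.0053,0,0.0004,0,-2.5,0,0]
    - [0.0053,0,0.0004,0,-2.5,0,0]
    - [0,0,0,0,0,0,0]

```text
clock: 12.78
ee_pos: [0.5548, 0.1608, 0.2191]
ee_rot: [-1.955, -2.192, -0.258]
ft_force: [-0.2, -0.1, -2.9]
gripper_width: 0.0153
```

```bash
python3 - <<'E'
from h import *
st();tip()
E
```

```text
t 12.78 p [0.5548 0.1608 0.2191] F [-0.2 -0.1 -2.9] M [-0.3  -0.09 -0.01] w 0.0153 q [0.14 0.32 0.04 1.28 0.26 0.03]
x [-0.11   0.96   0.258] z [-0.028  0.256 -0.966]
tip- [-0.0002 -0.0116  0.098 ] tip+ [-0.0003 -0.0019  0.1006] lean 14.93 yaw 0.114
```

Emit:
arm_command:
  moves:
    - [-0.0013,0,-0.0003,0,0,0,0]
    - [-0.0013,0,0.0003,0,0,0,0]
    - [-0.0004,0,0.0014,0,0,0,0]
    - [-0.0004,0,0.0014,0,0,0,0]
    - [-0.0004,0,0.0014,0,0,0,0]

```text
clock: 13.2
ee_pos: [0.5551, 0.1559, 0.2127]
ee_rot: [-1.957, -2.187, -0.257]
ft_force: [-0.2, -0.6, -3.7]
gripper_width: 0.0155
```

```bash
python3 - <<'E'
from h import *
st();tip()
im=r.read_camera("side")[:,:,::-1]; cv2.imwrite("pics/side9.png",im)
cv2.imwrite("pics/d9.png",cv2.resize(im[210:320,190:310],(655,600),interpolation=cv2.INTER_CUBIC)[:600])
E
```

```text
t 13.2 p [0.5551 0.1559 0.2127] F [-0.2 -0.6 -3.7] M [-0.43 -0.08  0.02] w 0.0155 q [0.14 0.32 0.03 1.27 0.26 0.03]
x [-0.107  0.96   0.259] z [-0.029  0.257 -0.966]
tip- [-0.0007 -0.0163  0.0916] tip+ [-0.0007 -0.0066  0.0942] lean 15.02 yaw 0.111
```

View pics/d9.png

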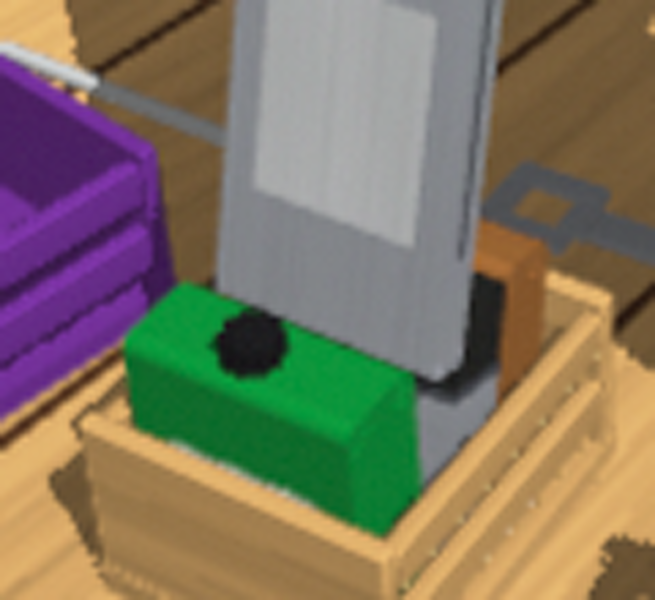

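Emit:
arm_command:
  moves:
    - [0.0049,0,0.0022,0,-2.5,0,0]
    - [0.0049,0,0.0022,0,-2.5,0,0]
    - [0.0049,0,0.0022,0,-2.5,0,0]
    - [0.0049,0,0.0022,0,-2.5,0,0]
    - [0,0,0,0,0,0,0]

```text
clock: 13.67
ee_pos: [0.5525, 0.1788, 0.2081]
ee_rot: [-2.048, -2.295, -0.088]
ft_force: [0.5, 0.3, -2.8]
gripper_width: 0.0151
```

```bash
python3 - <<'E'
from h import *
st();tip()
E
```

```text
t 13.67 p [0.5525 0.1788 0.2081] F [ 0.5  0.3 -2.8] M [-0.14 -0.01  0.03] w 0.0151 q [0.27 0.33 0.06 1.28 0.09 0.16]
x [-0.113  0.99   0.086] z [-0.01   0.085 -0.996]
tip- [-0.0007 -0.0144  0.0842] tip+ [-0.0007 -0.0044  0.085 ] lean 4.93 yaw 0.113
```

Emit:
arm_command:
  moves:
    - [-0.0002,0,0.002,0,0,0,0]
    - [-0.0002,0,0.002,0,0,0,0]
    - [-0.0002,0,0.002,0,0,0,0]
    - [-0.0002,0,0.002,0,0,0,0]
    - [-0.0002,0,0.002,0,0,0,0]

```text
clock: 14.08
ee_pos: [0.5528, 0.1766, 0.198]
ee_rot: [-2.051, -2.291, -0.09]
ft_force: [-0.6, -0.2, -3.0]
gripper_width: 0.0149
```

```bash
python3 - <<'E'
from h import *
st();tip()
im=r.read_camera("side")[:,:,::-1]; cv2.imwrite("pics/side10.png",im)
cv2.imwrite("pics/d10.png",cv2.resize(im[210:320,190:310],(655,600),interpolation=cv2.INTER_CUBIC)[:600])
E
```

```text
t 14.08 p [0.5528 0.1766 0.198 ] F [-0.6 -0.2 -3. ] M [-0.15 -0.01 -0.02] w 0.0149 q [0.26 0.33 0.03 1.26 0.09 0.15]
x [-0.11   0.99   0.088] z [-0.01   0.087 -0.996]
tip- [-0.0006 -0.0164  0.0742] tip+ [-0.0006 -0.0064  0.075 ] lean 5.02 yaw 0.111
```

View pics/d10.png

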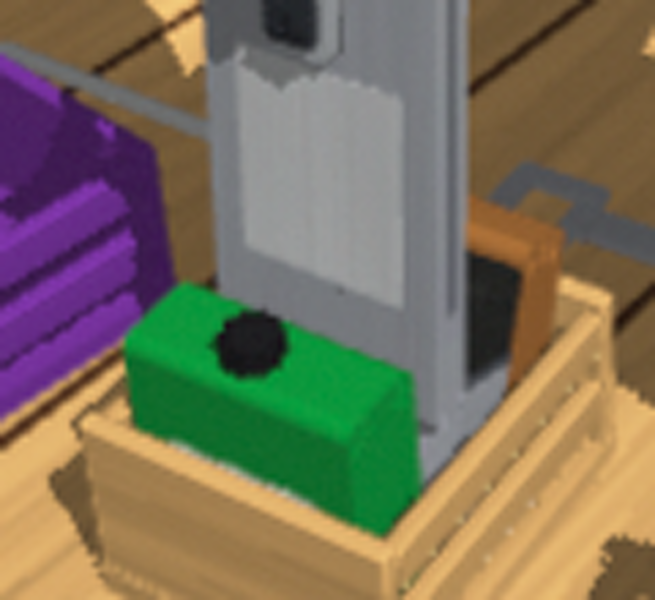

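Emit:
arm_command:
  moves:
    - [0.005,0,0.001,0,-2,0,0]
    - [0.005,0,0.002,0,-2,0,0]
    - [0,0,0.002,0,0,0,0]
    - [0,0,0.002,0,0,0,0]
    - [0,0,0.002,0,0,0,0]

```text
clock: 14.55
ee_pos: [0.5516, 0.1873, 0.1898]
ee_rot: [-2.084, -2.332, -0.019]
ft_force: [0.2, 0.3, -3.8]
gripper_width: 0.015
```

```bash
python3 - <<'E'
from h import *
st();tip()
E
```

```text
t 14.55 p [0.5516 0.1873 0.1898] F [ 0.2  0.3 -3.8] M [-0.02 -0.05  0.04] w 0.015 q [0.32 0.35 0.04 1.26 0.02 0.21]
x [-0.112  0.994  0.018] z [-0.002  0.018 -1.   ]
tip- [-0.0006 -0.0139  0.0658] tip+ [-0.0007 -0.004   0.066 ] lean 1.06 yaw 0.112
```

Still free, so I continue straight down at 10 mm per call, watching the force.

Emit:
arm_command:
  moves:
    - [0,0,0.002,0,0,0,0]
    - [0,0,0.002,0,0,0,0]
    - [0,0,0.002,0,0,0,0]
    - [0,0,0.002,0,0,0,0]
    - [0,0,0.002,0,0,0,0]

```text
clock: 14.97
ee_pos: [0.5518, 0.1878, 0.1801]
ee_rot: [-2.085, -2.332, -0.02]
ft_force: [-0.5, 2.9, -1.0]
gripper_width: 0.0147
```

Emit:
arm_command:
  moves:
    - [0,0,0.002,0,0,0,0]
    - [0,0,0.002,0,0,0,0]
    - [0,0,0.002,0,0,0,0]
    - [0,0,0.002,0,0,0,0]
    - [0,0,0.002,0,0,0,0]

```text
clock: 15.38
ee_pos: [0.5522, 0.1894, 0.1711]
ee_rot: [-2.083, -2.332, -0.025]
ft_force: [-0.7, 7.2, 6.8]
gripper_width: 0.0149
```

```bash
python3 - <<'E'
from h import *
st();tip()
im=r.read_camera("side")[:,:,::-1]; cv2.imwrite("pics/side11.png",im)
cv2.imwrite("pics/d11.png",cv2.resize(im[210:320,190:310],(655,600),interpolation=cv2.INTER_CUBIC)[:600])
E
```

```text
t 15.38 p [0.5522 0.1894 0.1711] F [-0.7  7.2  6.8] M [2.19 0.42 0.07] w 0.0149 q [0.32 0.36 0.   1.21 0.02 0.21]
x [-0.112  0.993  0.021] z [ 0.     0.021 -1.   ]
tip- [ 0.0006 -0.0116  0.0472] tip+ [ 0.0005 -0.0016  0.0474] lean 1.21 yaw 0.113
```

View pics/d11.png

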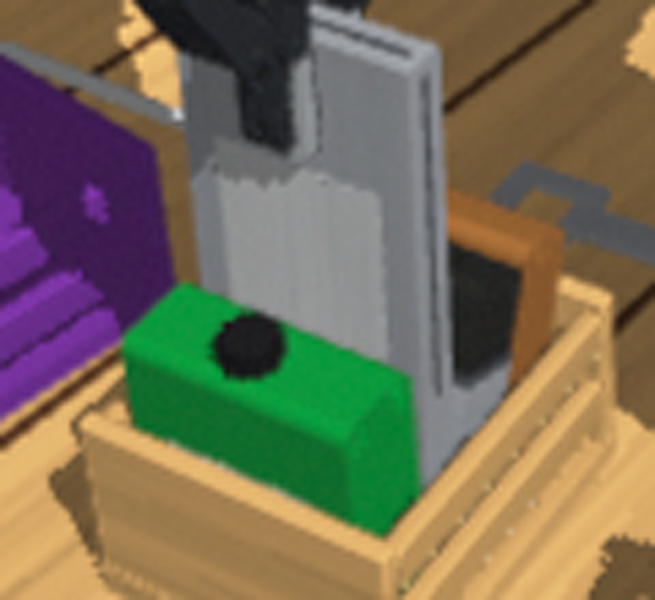

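The tip now presses on the leaning scraper's face, about 7 N sideways and 10 N up. I'll slide the scraper -y before going deeper.

Emit:
arm_command:
  moves:
    - [-0.001,0,-0.001,0,0,0,0]
    - [-0.001,0,-0.001,0,0,0,0]
    - [-0.001,0,0,0,0,0,0]
    - [-0.001,0,0,0,0,0,0]
    - [0,0,0,0,0,0,0]

```text
clock: 15.85
ee_pos: [0.552, 0.1855, 0.1719]
ee_rot: [-2.082, -2.331, -0.022]
ft_force: [-1.7, 8.2, -3.1]
gripper_width: 0.0152
```

```bash
python3 - <<'E'
from h import *
st();tip()
E
```

```text
t 15.85 p [0.552  0.1855 0.1719] F [-1.7  8.2 -3.1] M [2.84 0.28 0.13] w 0.0152 q [0.31 0.36 0.   1.21 0.02 0.2 ]
x [-0.113  0.993  0.021] z [-0.002  0.021 -1.   ]
tip- [-0.0004 -0.0155  0.0479] tip+ [-0.0005 -0.0055  0.0481] lean 1.22 yaw 0.113
```

Emit:
arm_command:
  moves:
    - [-0.0005,0,0.001,0,0,0,0]
    - [-0.0005,0,0.001,0,0,0,0]
    - [0,0,0.001,0,0,0,0]
    - [0,0,0.001,0,0,0,0]
    - [0,0,0,0,0,0,0]

```text
clock: 16.27
ee_pos: [0.5526, 0.1856, 0.1692]
ee_rot: [-2.081, -2.332, -0.027]
ft_force: [-2.4, 11.4, 5.0]
gripper_width: 0.015
```

```bash
python3 - <<'E'
from h import *
st();tip()
for n in C:
    im=r.read_camera(n)[:,:,::-1]; cv2.imwrite(f"pics/{n}12.png",im)
a=cv2.imread("pics/side12.png")[210:320,190:310];b=cv2.imread("pics/top12.png")[170:270,150:259]
cv2.imwrite("pics/d12.png",np.hstack([cv2.resize(a,(400,367),interpolation=cv2.INTER_CUBIC),cv2.resize(b,(400,367),interpolation=cv2.INTER_CUBIC)]))
E
```

```text
t 16.27 p [0.5526 0.1856 0.1692] F [-2.4 11.4  5. ] M [3.71 0.58 0.12] w 0.015 q [ 0.31  0.36 -0.    1.2   0.02  0.2 ]
x [-0.113  0.993  0.023] z [-0.     0.023 -1.   ]
tip- [ 0.0005 -0.0152  0.0452] tip+ [ 0.0004 -0.0052  0.0454] lean 1.34 yaw 0.113
```

View pics/d12.png

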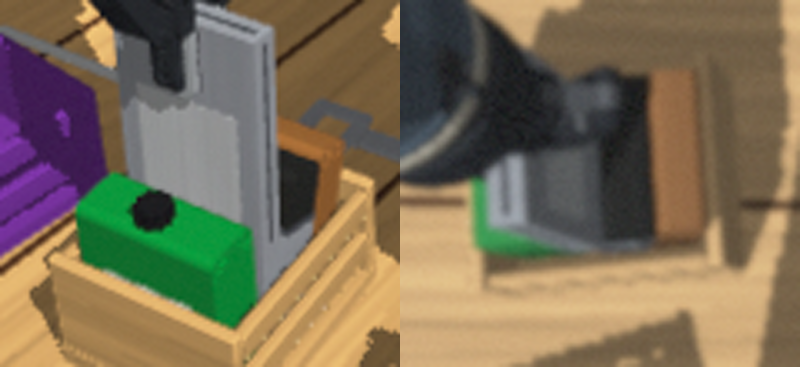

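Brush and scraper lean with their tops towards the -y wall, and their feet have not slid yet. I'll move the holder +y to take up the slack there, so the scraper can settle back and the tip meets it at a steeper angle.

Emit:
arm_command:
  moves:
    - [0.0008,0,-0.001,0,0,0,0]
    - [0.0012,0,-0.001,0,0,0,0]
    - [0.0012,0,0,0,0,0,0]
    - [0.0012,0,0,0,0,0,0]
    - [0,0,0,0,0,0,0]

```text
clock: 16.78
ee_pos: [0.5517, 0.1871, 0.1699]
ee_rot: [-2.085, -2.333, -0.017]
ft_force: [0.9, 2.0, -2.7]
gripper_width: 0.0152
```

```bash
python3 - <<'E'
from h import *
st();tip()
E
```

```text
t 16.78 p [0.5517 0.1871 0.1699] F [ 0.9  2.  -2.7] M [ 0.57 -0.13  0.02] w 0.0152 q [0.32 0.36 0.   1.21 0.02 0.21]
x [-0.112  0.994  0.017] z [-0.002  0.017 -1.   ]
tip- [-0.0006 -0.0143  0.0459] tip+ [-0.0006 -0.0043  0.0461] lean 0.97 yaw 0.112
```

Emit:
arm_command:
  moves:
    - [0.0012,0,0,0,0,0,0]
    - [0.0012,0,0,0,0,0,0]
    - [0.0006,0,0.001,0,0,0,0]
    - [0,0,0.001,0,0,0,0]
    - [0,0,0.001,0,0,0,0]

```text
clock: 17.2
ee_pos: [0.5513, 0.1901, 0.1669]
ee_rot: [-2.085, -2.332, -0.018]
ft_force: [0.4, 1.1, -2.1]
gripper_width: 0.0151
```

```bash
python3 - <<'E'
from h import *
st();tip()
E
```

```text
t 17.2 p [0.5513 0.1901 0.1669] F [ 0.4  1.1 -2.1] M [0.52 0.1  0.02] w 0.0151 q [ 0.32  0.36 -0.    1.2   0.02  0.21]
x [-0.111  0.994  0.018] z [-0.002  0.017 -1.   ]
tip- [-0.0007 -0.0112  0.0429] tip+ [-0.0007 -0.0012  0.0431] lean 1.0 yaw 0.112
```

Low force. Down another 6 mm.

Emit:
arm_command:
  moves:
    - [0,0,0.0012,0,0,0,0]
    - [0,0,0.0012,0,0,0,0]
    - [0,0,0.0012,0,0,0,0]
    - [0,0,0.0012,0,0,0,0]
    - [0,0,0.0012,0,0,0,0]

```text
clock: 17.62
ee_pos: [0.5513, 0.1903, 0.161]
ee_rot: [-2.085, -2.332, -0.018]
ft_force: [-0.0, 1.1, -2.7]
gripper_width: 0.015
```

```bash
python3 - <<'E'
from h import *
st();tip()
im=r.read_camera("side")[:,:,::-1]; cv2.imwrite("pics/side13.png",im)
cv2.imwrite("pics/d13.png",cv2.resize(im[210:320,190:310],(655,600),interpolation=cv2.INTER_CUBIC)[:600])
E
```

```text
t 17.62 p [0.5513 0.1903 0.161 ] F [-0.   1.1 -2.7] M [ 0.23  0.08 -0.05] w 0.015 q [ 0.32  0.36 -0.01  1.19  0.02  0.21]
x [-0.112  0.994  0.018] z [-0.002  0.017 -1.   ]
tip- [-0.0005 -0.011   0.037 ] tip+ [-0.0006 -0.001   0.0372] lean 1.0 yaw 0.112
```

View pics/d13.png

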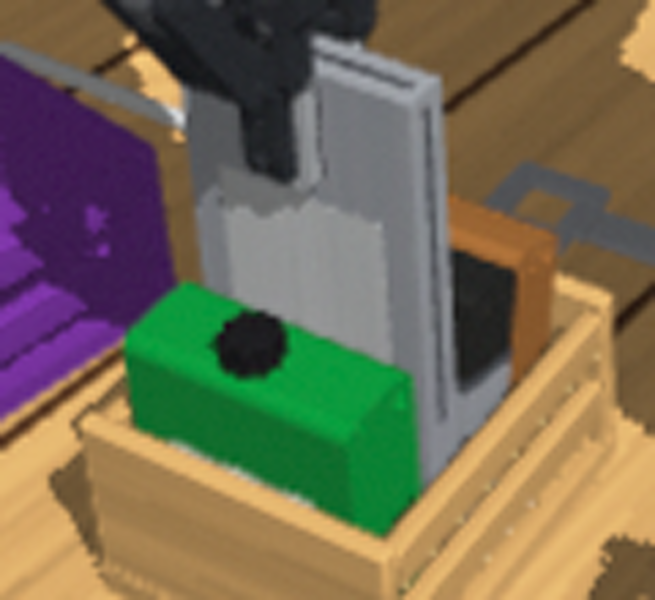

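The scraper and brush are more upright now, and forces are low. Continuing down.

Emit:
arm_command:
  moves:
    - [0,0,0.0014,0,0,0,0]
    - [0,0,0.0014,0,0,0,0]
    - [0,0,0.0014,0,0,0,0]
    - [0,0,0.0014,0,0,0,0]
    - [0,0,0.0014,0,0,0,0]

```text
clock: 18.08
ee_pos: [0.5515, 0.1908, 0.1543]
ee_rot: [-2.085, -2.332, -0.02]
ft_force: [-1.1, 2.2, 1.0]
gripper_width: 0.0148
```

Emit:
arm_command:
  moves:
    - [0,0,0.0012,0,0,0,0]
    - [0,0,0.0012,0,0,0,0]
    - [0,0,0.0012,0,0,0,0]
    - [0,0,0.0012,0,0,0,0]
    - [0,0,0.0012,0,0,0,0]

```text
clock: 18.5
ee_pos: [0.5512, 0.1907, 0.1478]
ee_rot: [-2.085, -2.332, -0.018]
ft_force: [0.3, 2.9, -3.4]
gripper_width: 0.0151
```

```bash
python3 - <<'E'
from h import *
st();tip()
E
```

```text
t 18.5 p [0.5512 0.1907 0.1478] F [ 0.3  2.9 -3.4] M [ 0.95 -0.06  0.04] w 0.0151 q [ 0.32  0.37 -0.04  1.16  0.02  0.21]
x [-0.112  0.994  0.018] z [-0.002  0.018 -1.   ]
tip- [-0.0006 -0.0107  0.0238] tip+ [-0.0007 -0.0007  0.024 ] lean 1.01 yaw 0.112
```

Emit:
arm_command:
  moves:
    - [0,0,0.0012,0,0,0,0]
    - [0,0,0.0012,0,0,0,0]
    - [0,0,0.0012,0,0,0,0]
    - [0,0,0.0012,0,0,0,0]
    - [0,0,0.0012,0,0,0,0]

```text
clock: 18.92
ee_pos: [0.5512, 0.1906, 0.1419]
ee_rot: [-2.085, -2.332, -0.018]
ft_force: [-0.4, 2.5, -1.2]
gripper_width: 0.0151
```

Emit:
arm_command:
  moves:
    - [0,0,0.0012,0,0,0,0]
    - [0,0,0.0012,0,0,0,0]
    - [0,0,0.0012,0,0,0,0]
    - [0,0,0.0012,0,0,0,0]
    - [0,0,0,0,0,0,0]

```text
clock: 19.33
ee_pos: [0.5512, 0.1907, 0.137]
ee_rot: [-2.085, -2.332, -0.018]
ft_force: [-0.3, 2.4, -4.4]
gripper_width: 0.0153
```

```bash
python3 - <<'E'
from h import *
st();tip()
for n in C:
    im=r.read_camera(n)[:,:,::-1]; cv2.imwrite(f"pics/{n}14.png",im)
a=cv2.imread("pics/side14.png")[210:320,190:310];b=cv2.imread("pics/top14.png")[170:270,150:259]
cv2.imwrite("pics/d14.png",np.hstack([cv2.resize(a,(400,367),interpolation=cv2.INTER_CUBIC),cv2.resize(b,(400,367),interpolation=cv2.INTER_CUBIC)]))
E
```

```text
t 19.33 p [0.5512 0.1907 0.137 ] F [-0.3  2.4 -4.4] M [ 0.67 -0.08 -0.02] w 0.0153 q [ 0.32  0.38 -0.06  1.13  0.02  0.21]
x [-0.111  0.994  0.017] z [-0.002  0.017 -1.   ]
tip- [-0.0007 -0.0107  0.013 ] tip+ [-0.0007 -0.0007  0.0132] lean 1.0 yaw 0.112
```

View pics/d14.png

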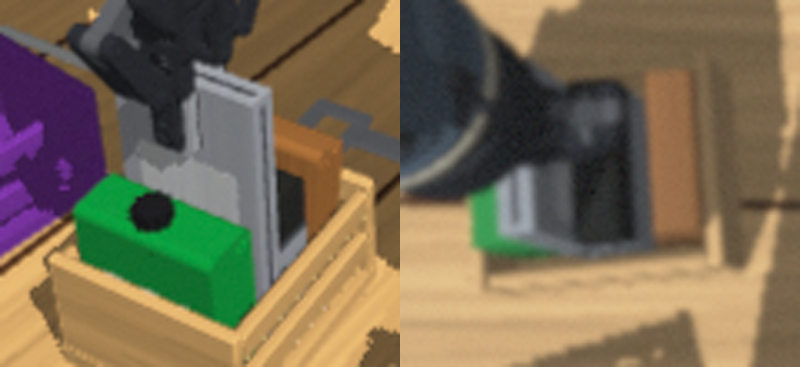

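The holder's lower edge is about 3 mm from the rack floor by my reckoning. Feeling for the floor in 1 mm steps.

Emit:
arm_command:
  moves:
    - [0,0,0.0008,0,0,0,0]
    - [0,0,0.0008,0,0,0,0]
    - [0,0,0.0008,0,0,0,0]
    - [0,0,0,0,0,0,0]
    - [0,0,0,0,0,0,0]

```text
clock: 19.85
ee_pos: [0.5513, 0.1907, 0.1348]
ee_rot: [-2.085, -2.332, -0.018]
ft_force: [-0.2, 1.9, -4.0]
gripper_width: 0.0152
```

Emit:
arm_command:
  moves:
    - [0,0,0.0006,0,0,0,0]
    - [0,0,0.0006,0,0,0,0]
    - [0,0,0,0,0,0,0]
    - [0,0,0,0,0,0,0]
    - [0,0,0,0,0,0,0]

```text
clock: 20.27
ee_pos: [0.5514, 0.1908, 0.1344]
ee_rot: [-2.085, -2.333, -0.019]
ft_force: [-2.8, 2.2, 5.7]
gripper_width: 0.015
```

The floor is felt at about 9 N. Easing the fingers open slightly, then lifting off.

Emit:
arm_command:
  moves:
    - [0,0,-0.0006,0,0,0,0]
    - [0,0,0,0,0,0,0.2]
    - [0,0,0,0,0,0,0.24]
    - [0,0,0,0,0,0,0.3]
    - [0,0,0,0,0,0,0.36]
  newtons: 20

```text
clock: 20.68
ee_pos: [0.5513, 0.1906, 0.1342]
ee_rot: [-2.086, -2.332, -0.018]
ft_force: [-0.7, -0.4, -0.9]
gripper_width: 0.0304
```

Emit:
arm_command:
  moves:
    - [0,0,0,0,0,0,0.4]
    - [0,0,0,0,0,0,0.45]
    - [0,0,0,0,0,0,0.45]
    - [0,0,0,0,0,0,0.45]
    - [0,0,0,0,0,0,0.45]

```text
clock: 21.1
ee_pos: [0.5513, 0.1908, 0.1343]
ee_rot: [-2.085, -2.332, -0.018]
ft_force: [-0.1, -0.0, 0.3]
gripper_width: 0.0385
```

```bash
python3 - <<'E'
from h import *
st()
im=r.read_camera("side")[:,:,::-1]; cv2.imwrite("pics/side15.png",im)
cv2.imwrite("pics/d15.png",cv2.resize(im[190:320,180:320],None,fx=4.6,fy=4.6,interpolation=cv2.INTER_CUBIC))
E
```

```text
t 21.1 p [0.5513 0.1908 0.1343] F [-0.1 -0.   0.3] M [-0.03  0.01  0.01] w 0.0385 q [ 0.32  0.38 -0.06  1.13  0.02  0.21]
x [-0.112  0.994  0.018] z [-0.002  0.017 -1.   ]
```

View pics/d15.png

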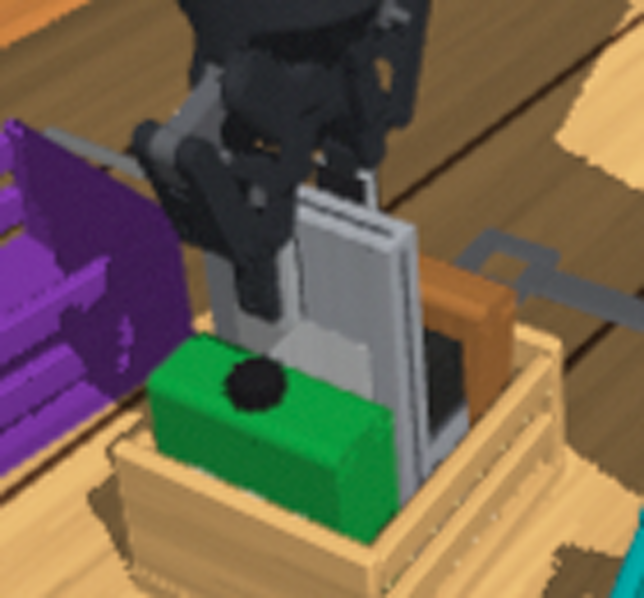

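The holder stands free between the open fingers and the wrist force is zero. Retracting straight up.

Emit:
arm_command:
  moves:
    - [0,0,-0.006,0,0,0,0.45]
    - [0,0,-0.012,0,0,0,0.45]
    - [0,0,-0.016,0,0,0,0.45]
    - [0,0,-0.02,0,0,0,0.45]
    - [0,0,-0.02,0,0,0,0.45]

```text
clock: 21.57
ee_pos: [0.5512, 0.1894, 0.2093]
ee_rot: [-2.085, -2.332, -0.018]
ft_force: [0.7, 0.1, 0.0]
gripper_width: 0.0383
```

Emit:
arm_command:
  moves:
    - [0,0,-0.03,0,0,0,0.45]
    - [0,0,-0.03,0,0,0,0.45]
    - [-0.03,0,0,0,0,0,0.45]
    - [-0.04,0,0,0,0,0,0.45]
    - [-0.04,0,0,0,0,0,0.45]

```text
clock: 21.98
ee_pos: [0.564, 0.0788, 0.2675]
ee_rot: [-2.083, -2.336, -0.02]
ft_force: [1.7, -0.5, -0.1]
gripper_width: 0.0384
```

Emit:
arm_command:
  moves:
    - [-0.04,0,0,0,0,0,0.45]
    - [-0.04,0,0,0,0,0,0.45]
    - [-0.03,0,0,0,0,0,0.45]
    - [0,0,0,0,0,0,0.45]
    - [0,0,0,0,0,0,0.45]

```text
clock: 22.4
ee_pos: [0.5761, -0.0318, 0.2647]
ee_rot: [-2.089, -2.329, -0.019]
ft_force: [0.7, 0.8, 0.0]
gripper_width: 0.0383
```

```bash
python3 - <<'E'
from h import *
st()
for n in C:
    im=r.read_camera(n)[:,:,::-1]; cv2.imwrite(f"pics/{n}16.png",im)
a=cv2.imread("pics/side16.png")[190:320,180:310];b=cv2.imread("pics/top16.png")[165:265,145:245]
cv2.imwrite("pics/d16.png",np.hstack([cv2.resize(a,(400,400),interpolation=cv2.INTER_CUBIC),cv2.resize(b,(400,400),interpolation=cv2.INTER_CUBIC)]))
E
```

```text
t 22.4 p [ 0.5761 -0.0318  0.2647] F [0.7 0.8 0. ] M [-0.01 -0.03  0.05] w 0.0383 q [-0.06  0.32  0.19  1.44  0.02 -0.17]
x [-0.108  0.994  0.018] z [-0.002  0.018 -1.   ]
```

View pics/d16.png

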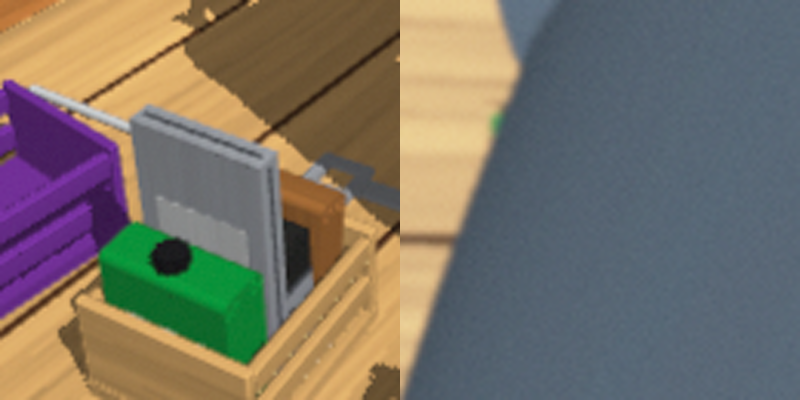

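The side view looks right. Moving the arm clear of the top camera for a final two-view check.

Emit:
arm_command:
  moves:
    - [-0.038,0,0,0,0,0,0.45]
    - [-0.038,0,0,0,0,0,0.45]
    - [-0.038,0,0,0,0,0,0.45]
    - [-0.038,0,0,0,0,0,0.45]
    - [-0.038,0,0,0,0,0,0.45]

```text
clock: 22.92
ee_pos: [0.5977, -0.2187, 0.2615]
ee_rot: [-2.082, -2.335, -0.019]
ft_force: [-0.2, -0.1, -0.0]
gripper_width: 0.0385
```

```bash
python3 - <<'E'
from h import *
st()
for n in C:
    im=r.read_camera(n)[:,:,::-1]; cv2.imwrite(f"pics/{n}17.png",im)
a=cv2.imread("pics/side17.png")[200:320,195:295];b=cv2.imread("pics/top17.png")[175:255,150:250]
cv2.imwrite("pics/s17.png",cv2.resize(a,None,fx=5,fy=5,interpolation=cv2.INTER_CUBIC));cv2.imwrite("pics/t17.png",cv2.resize(b,None,fx=6,fy=6,interpolation=cv2.INTER_CUBIC))
E
```

```text
t 22.92 p [ 0.5977 -0.2187  0.2615] F [-0.2 -0.1 -0. ] M [-0.01 -0.01 -0.  ] w 0.0385 q [-0.36  0.44  0.36  1.5   0.02 -0.47]
x [-0.114  0.993  0.018] z [-0.001  0.017 -1.   ]
```

View pics/s17.png

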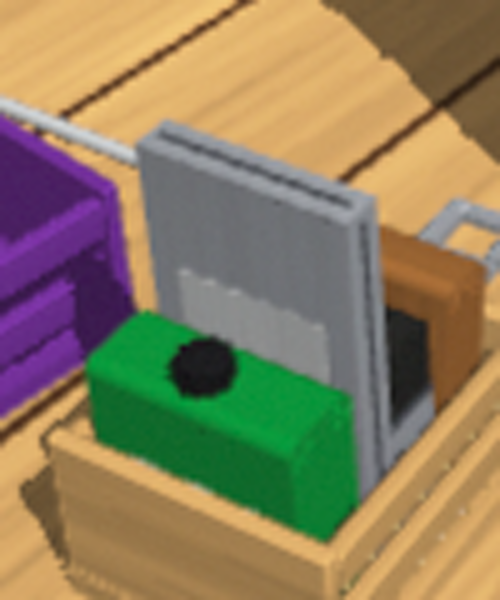

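View pics/t17.png

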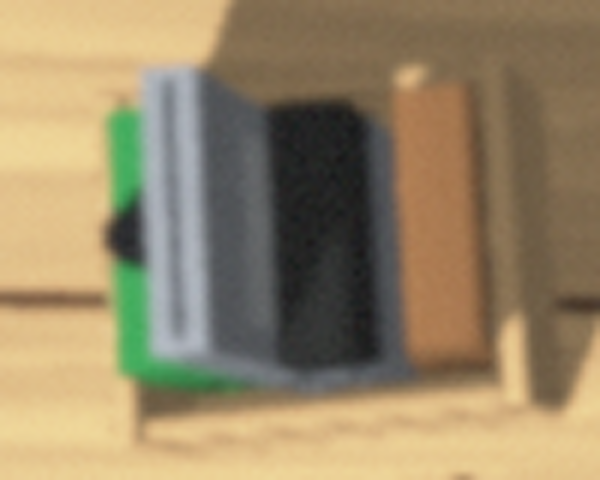

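View pics/top17.png

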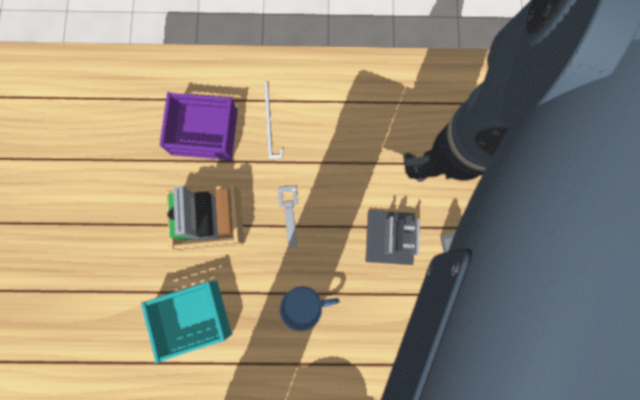

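The holder stands upright between wax box (side crop 220,420) and scraper (410,360). The brush is upright, and the mug, opener and peg are at their original pixels. A last numeric check follows before I hand in.

```bash
python3 - <<'E'
from h import *
S=lambda u,v,o,s:(np.array([u,v])+.5)/s-.5+o
a=lambda u,v:S(u,v,(195,200),5); b=lambda u,v:S(u,v,(150,175),6)
pts={"+x+y":(a(138,142),b(143,72)),"-x+y":(a(350,214),b(155,358)),"-x-y":(a(377,198),b(215,352)),"+x-y":(a(166,120),b(203,68))}
P=[]
for k,(u,t) in pts.items():
    s=tri(u,t);P.append(s.x);print(k,s.x.round(4),np.abs(s.fun).max().round(1))
c=np.mean(P,0);R=Ro.from_rotvec([0,0,-.112]).as_matrix();l=R@(c-[.5505,.18,0])
print("top centre, rack frame",l.round(4)," feet at release TCP frame:",(R@(np.array([.5513,.1908,.0105])-[.5505,.18,0])).round(4))
i0=cv2.imread("pics/top0.png").astype(int);i1=cv2.imread("pics/top17.png").astype(int)
st()
r.job_done()
E
```

```text
+x+y [0.5898 0.205  0.1753] 0.2
-x+y [0.5067 0.1956 0.1778] 0.0
-x-y [0.5091 0.1802 0.173 ] 0.0
+x-y [0.5924 0.1889 0.1732] 0.3
top centre, rack frame [0.0004 0.0125 0.1748]  feet at release TCP frame: [0.002  0.0106 0.0105]
t 23.02 p [ 0.5978 -0.2222  0.2603] F [-0.9  0.1  0.2] M [0.05 0.02 0.01] w 0.0386 q [-0.36  0.44  0.36  1.5   0.01 -0.47]
x [-0.109  0.994  0.017] z [-0.002  0.017 -1.   ]
the job is handed in; nothing more can be done
```

The map holder is standing upright in the birch rack between the wax box and the scraper, down on the rack's floor. I handed the job in at about 23 s.

- **How it went in:** I pulled it straight up out of the clip and entered it leaning 25° with one long corner leading. I nudged the scraper aside, stood the holder upright and lowered it until the floor was felt.
- **Forces:** The highest wrist readings were about 17 N when the holder first touched the wax box and about 11 N sideways against the scraper. The limit is 30 N, but I only saw the force at the end of each call, so a short peak in between can't be ruled out.
- **Final position:** Seen from both cameras, the holder's top centre is at (0.000, 0.0125, 0.175) m in the rack frame. That matches the lower edge being on the 10 mm floor, with a lean of roughly 1°, judged partly from the arm's pose at release.
- **Rack contents:** The wax box, scraper and brush look upright in the pictures, but I did not measure their lean.
- **Bystanders:** By eye, the mug, opener and peg are at the same pixels as at the start; I ran no numeric comparison.

Two things went wrong on the way, both mended:
- **Rack fit:** My first fit of the rack was off by about 3 pixels because I had marked a wall edge wrongly.
- **Leaning contents:** Partway down, the scraper and brush leaned with their feet stuck. I shifted the holder towards the wax box and they came more upright.

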